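# Find the gap of a vacuum flange joint with a stepped leaf gauge

### The arm

A 7-joint arm with a two-finger parallel gripper is mounted at the origin on the work surface. World frame = base frame: x ahead of the robot, y to its left, z up, the work surface at z = 0. Lengths are in m, angles in rad, forces in N, time in s.
With the tool pointing down it reaches from about 0.4 to 0.85 m from the base axis. Payload 10.4 kg.
Tool frame: the origin (TCP) lies on the centre line of the jaws, within the pads' length; the fingertips stand r.tip_extent ahead of it and the grasp point (between the pads) lies 8 mm behind it (r.tip_extent is the distance from the TCP to the fingertips, in m); z points along the fingers, y is the direction in which the jaws open and shut (so a half turn about z gives the same grasp; the last joint's range is limited). The gripper opens to 87 mm and grips with 3 to 60 N. Pads are 19 mm wide; open, the fingers measure 117 mm over their backs; the gripper's body (75 mm by 190 mm) begins 51 mm behind the grasp point.
Start: joints at [1.286, 0.332, -0.065, 1.46, 0.022, 1.35, -0.088], TCP at [0.162, -0.604, 0.2] pointing down, gripper open.
Joint ranges: [-2.6, 2.6], [-0.5, 2.12], [-1.47, 1.34], [0.16, 2.42], [-1.27, 4.41], [0.06, 2.06], [-2.6, 2.6]. Speed limits (rad/s): [2.22, 2.22, 2.79, 2.79, 3.14, 3.14, 3.14].

### API

Orientations are given as a unit quaternion [x, y, z, w].
In Python, from bench import r gives the robot as it stands.
- The arm moves only by the shell command python3 -m jog 'ROWS' [FORCE]. ROWS is JSON, a list of rows, each a list of 7 numbers: the shift along the tool's x, y, z in cm, then the turn, a rotation vector about the tool's x, y, z in rad, then the opening, from -1 (shut) to 1 (fully open). In form: [[tx, ty, tz, wx, wy, wz, jaw], ...]. A call has 1 to 20 rows; each row shifts and turns the commanded pose from where the row before left it, along the tool's axes as they then stand; what a row does not reach is not made up. A row lasts 1/8 s, in which the tool goes at most 62.5 mm and 10.7 degrees, less where a joint would pass 70% of its speed; a pose out of reach is approached as far as the arm can. A call with a gripper value outside its range is refused whole. The fingers move at their own pace and stop on an object; FORCE is the grip in N (left out, the last holds). Time passes only in rows, so rows that do not move let the fingers close. It gives the time, the measured TCP pose, the force and the opening at its end, in the units of the state.
- r.read_state(): the state, without advancing time (a new reading comes with each control period).
- r.camera(name): name is "side" or "top" or "wrist"; returns a dict with "frame" (400x640x3 uint8, red, green, blue), "fx", "fy", "cx", "cy" (pixels), "k1" (the pictures are not rectified: a ray, as slopes to the right and down, at radius r is drawn at 1 + k1 r^2 times it, then the intrinsics apply), "camera_from_world" (4x4, takes a point from world to camera coordinates). Camera axes: x right, y down, z forward; pixel columns grow to the right and rows downward; lengths in m; the calibration is good to about 2 mm. A picture is of the moment at which its call begins. There is no depth.
- r.close_job(): hands the job in, once; it reports no verdict.
Trained networks look in a picture, given as the dict that the camera call returned (one of the last four; its "shot" number tells which), for a name from the list of things; names that differ only in an ending like _2 or _b are one class to them, and where a whole thing is asked for, a point or a joint stands for the part that bears it (a point fixed in the world has none). Each returns a list of dicts, best first, with "score" (0 to 1); they miss things now and then, are a little off and sometimes report something else, mostly with a low value. They report only what shows in the picture. A call takes as long as a camera call. They do not tell look-alikes from the thing itself.
- r.search_frame(picture, thing): "rect" ([left, top, right, bottom] in pixels, round what is visible of it).
The state is a dict: "time": time; "joint_positions": joint angles; "joint_vel": joint speeds; "joint_torque": joint torques, N m; "ee_pos": TCP position; "eef_rot": TCP orientation; "ft_force": force on the tool from outside, world axes, zero at the start; "torque": the same for the moment, N m; "width": finger opening in m.
Only numpy, scipy, OpenCV 4.12 (cv2) and the standard library are available. Lean on these libraries where they do the work, as an engineer would, in place of code of your own. Each camera call takes 0.05 s, during which the arm holds its last target.

### The job

Find how wide the gap between the two pipe flanges is: pick up the comb-shaped leaf gauge by its grip block and try its leaves in the gap from above, one after another from the thinnest up, pressing only gently, until one binds and will not go in. Then go back to the thickest leaf that did go in and leave the gauge standing in the gap on that leaf, pushed fully home, let go of. Never force a leaf, do not try thicker leaves after one has bound, and leave the other things on the bench alone.

Things in the scene. Friction and masses are not known exactly. Their poses are not given: they have to be found in the camera images.
- gauge_grip (a point): Centre of the grip block (black plastic, 24 mm along x, 28 along y, 44 high) on top of the leaf gauge, a loose steel comb of about 180 g standing upright on its four leaf tips. Leaf tips are 58 mm below this point. x, y are the gauge's own level axes, y along its spine; z up.
- gauge_spine (a point): Middle of the underside of the gauge's level spine bar (104 mm along y, 22 along x, 10 high; a small pin, 8 mm across and 7 high, stands on it at its thick-leaf end, +y), 32 mm below the grip's centre; four flat leaves hang straight down from it, 30 mm apart along y.
- leaf1_tip (a point): Middle of the square lower end of leaf 1 of the gauge, the thinnest: 3 mm thick (along y), 22 mm wide (along x), 26 mm long from tip to underside of spine. At y = -45 mm, z = -58 mm from the grip's centre; axes as the gauge's.
- leaf2_tip (a point): Middle of the square lower end of leaf 2 of the gauge, next thicker: 5 mm thick (along y), 22 mm wide (along x), 26 mm long from tip to underside of spine. At y = -15 mm, z = -58 mm from the grip's centre; axes as the gauge's.
- leaf3_tip (a point): Middle of the square lower end of leaf 3 of the gauge, next thicker: 7 mm thick (along y), 22 mm wide (along x), 26 mm long from tip to underside of spine. At y = +15 mm, z = -58 mm from the grip's centre; axes as the gauge's.
- leaf4_tip (a point): Middle of the square lower end of leaf 4 of the gauge, the thickest: 9 mm thick (along y), 22 mm wide (along x), 26 mm long from tip to underside of spine. At y = +45 mm, z = -58 mm from the grip's centre; axes as the gauge's.
- ref_edge (a point): Top of the rim of the rear flange, in the plane of its gap face, 145 mm above the table. y points from this face straight across the gap to the other flange's face; z up; x runs along the gap, level. The gap is unknown, from 3.7 to 8.5 mm: the 3 mm leaf always goes in, the 9 mm leaf never. The other flange is not reported. Both rims have a 3 mm x 45 degree chamfer at the gap.
- pipe_axis (a point): Point of the pipes' common level axis in the rear flange's gap face, 60 mm below ref_edge, same axes. Two steel flanges (discs 120 mm across, 12 mm thick, on pipes of 52 mm diameter running about 95 mm to -y and +y) face each other here, rigidly fixed to the table. A leaf is fully home when the spine's underside sits on the rims, its tip 26 mm below ref_edge.
- spool: The fixed rail and rear pipe that carry the joint; origin on the table straight under ref_edge, same axes. With a leaf home, the neighbouring leaves hang clear outside the flanges, 8 mm above the pipes. Let go of, the gauge stays standing in the gap, leaning a few degrees at most. Press down with some 5 to 8 N; the chamfers wedge a binding leaf, about doubling the push, and over 40 N on a flange is forcing.
Not all that is in view belongs to the job. Leave any brown or purple look-alike of the part that bears gauge_grip alone.

How it is judged:
On the way, in this order (a step that is already met when the one before it is completed fails the run):
1. the thinnest leaf is fully home in the gap (its tip at least 20 mm below the flange rims) (x of leaf1_tip in the frame of ref_edge between -0.025 and 0.025 m and y of leaf1_tip in the frame of ref_edge between -0.003 and 0.012 m and z of leaf1_tip in the frame of ref_edge between -0.032 and -0.02 m), for 0.1 s.
2. a leaf too thick for the gap is pressed on the mouth of the gap and has bound (over 1.5 N, tip less than 18 mm deep) (((x of leaf2_tip in the frame of ref_edge between -0.025 and 0.025 m and y of leaf2_tip in the frame of ref_edge between -0.003 and 0.012 m and z of leaf2_tip in the frame of ref_edge between -0.018 and 0.003 m and y of mate_c0 in the frame of ref_edge below 0.0554 m and (contact force between gauge_c1 and spool_c1 above 1.5 N or contact force between gauge_c1 and mate_c1 above 1.5 N)) or (x of leaf3_tip in the frame of ref_edge between -0.025 and 0.025 m and y of leaf3_tip in the frame of ref_edge between -0.003 and 0.012 m and z of leaf3_tip in the frame of ref_edge between -0.018 and 0.003 m and y of mate_c0 in the frame of ref_edge below 0.0574 m and (contact force between gauge_c2 and spool_c1 above 1.5 N or contact force between gauge_c2 and mate_c1 above 1.5 N)) or (x of leaf4_tip in the frame of ref_edge between -0.025 and 0.025 m and y of leaf4_tip in the frame of ref_edge between -0.003 and 0.012 m and z of leaf4_tip in the frame of ref_edge between -0.018 and 0.003 m and y of mate_c0 in the frame of ref_edge below 0.0594 m and (contact force between gauge_c3 and spool_c1 above 1.5 N or contact force between gauge_c3 and mate_c1 above 1.5 N)))), for 0.06 s.
At the end, for the whole second after the job is handed in: The gauge stands at rest in the gap, let go of, on the thickest leaf that goes in (a leaf within about 0.4 mm of the gap may count either way), that leaf's tip at least 20 of its 26 mm below the flange rims, the gauge within 0.2 rad of upright (((x of leaf1_tip in the frame of ref_edge between -0.025 and 0.025 m and y of leaf1_tip in the frame of ref_edge between -0.003 and 0.012 m and z of leaf1_tip in the frame of ref_edge between -0.032 and -0.02 m and y of mate_c0 in the frame of ref_edge below 0.0554 m) or (x of leaf2_tip in the frame of ref_edge between -0.025 and 0.025 m and y of leaf2_tip in the frame of ref_edge between -0.003 and 0.012 m and z of leaf2_tip in the frame of ref_edge between -0.032 and -0.02 m and y of mate_c0 in the frame of ref_edge between 0.0545 and 0.0574 m) or (x of leaf3_tip in the frame of ref_edge between -0.025 and 0.025 m and y of leaf3_tip in the frame of ref_edge between -0.003 and 0.012 m and z of leaf3_tip in the frame of ref_edge between -0.032 and -0.02 m and y of mate_c0 in the frame of ref_edge between 0.0565 and 0.0594 m)) and linear speed of gauge below 0.02 m/s and angular speed of gauge below 0.2 rad/s and angle between gauge_grip's own z axis and vertical below 0.2 rad); the robot touches nothing.
It fails at once if the gauge or the robot is forced against the flanges with more than 40 N (contact force between anything else and spool above 40 N or contact force between anything else and mate above 40 N).
It fails at once if a leaf thicker than the first one that binds is tried on the flanges ((y of mate_c0 in the frame of ref_edge below 0.0545 m and (contact force between gauge_c2 and spool_c1 above 1 N or contact force between gauge_c2 and mate_c1 above 1 N)) or (y of mate_c0 in the frame of ref_edge below 0.0565 m and (contact force between gauge_c3 and spool_c1 above 1 N or contact force between gauge_c3 and mate_c1 above 1 N))).
It fails at once if another thing on the bench is pushed about (more than 20 mm) (distance of any of centring_ring, blank_flange, wrench, driver, solvent, elbow_cap from where it was at the start of the episode above 0.02 m).
It also fails if it takes over 61 s, if anything falls off the work surface, if the arm or the gripper's body presses on something with over 40 N, if the wrist force passes 120 N, or if a joint passes its speed limit or range.

## Working session

There is one attempt and no reset: what is moved stays moved. The work goes in short steps, Python scripts to look and compute and a shell command to move; the robot and the scene stay as the last step left them, time stands still between calls to the robot, and variables do not carry over. Pictures are saved under pics/ and viewed, and the job is handed in when it is done.

```bash
mkdir -p pics; ls; python3 - <<'E'
from bench import r
import cv2
s=r.read_state();print({k:(v if not hasattr(v,'tolist') else v.tolist()) for k,v in s.items()}, r.tip_extent)
for n in ["side","top","wrist"]:
    p=r.camera(n);cv2.imwrite(f"pics/{n}0.png",p["frame"][:,:,::-1]);print(n,p["fx"],p["fy"],p["cx"],p["cy"],p["k1"],p["camera_from_world"])
    for t in ["gauge_grip","spool"]:
        print(t,r.search_frame(p,t)[:3])
E
```

```text
pics
{'time': 0.0, 'joint_positions': [1.286400413758724, 0.33287886684346374, -0.06471488808303671, 1.4609497243717502, 0.021614147198990394, 1.349897947570854, -0.088496647327441], 'joint_vel': [-0.0001330706339508318, -0.0008713691058765785, 8.22284878138176e-05, -0.0006272398359274947, -0.0003686753716917327, -0.00031357818701717525, 7.800633895734438e-05], 'joint_torque': [-0.0014064231072552502, -62.32487440109253, 0.023669858928769827, -38.9886474609375, -0.06148327840492129, 0.039816806092858315, 0.00011339716365910135], 'ee_pos': [0.16164639337324585, -0.6032957465087093, 0.19934562498157793], 'eef_rot': [0.9914421101570974, 0.13054510890958548, -0.00013130460745797962, -0.000706757473708702], 'ft_force': [-0.15950599925410366, -0.5182832905646693, 0.4346831467899094], 'torque': [0.030774750987712464, -0.03750052751747642, -0.04558134401125464], 'width': 0.08738442578630685} 0.011
side 374.6201813190261 374.6201813190261 322.101523745414 200.5191267645287 -0.007712309779894085 [[ 9.87889657e-01 -1.55156014e-01 -7.97662692e-04 -3.83625832e-01]
 [-8.65406320e-02 -5.46728930e-0
[... 642 characters left out ...]
05518  0.77810797]
 [ 0.          0.          0.          1.        ]]
gauge_grip [{'rect': [197.0, 98.2, 230.4, 145.3], 'score': 0.98}, {'rect': [269.7, 140.4, 319.8, 169.1], 'score': 0.75}, {'rect': [234.3, 249.0, 274.3, 296.8], 'score': 0.68}]
spool [{'rect': [363.9, 112.0, 490.2, 188.1], 'score': 0.76}]
wrist 299.1184482716371 299.1184482716371 319.6721790083904 202.88340756994344 -0.04469723400032782 [[ 2.58156595e-01 -9.66103001e-01  4.05811076e-04 -6.24501280e-01]
 [-9.20049646e-01 -2.45722291e-01  3.05170780e-01 -3.67704715e-02]
 [-2.94726689e-01 -7.91552158e-02 -9.52297554e-01  3.91238229e-01]
 [ 0.00000000e+00  0.00000000e+00  0.00000000e+00  1.00000000e+00]]
gauge_grip []
spool []
```

View pics/side0.png

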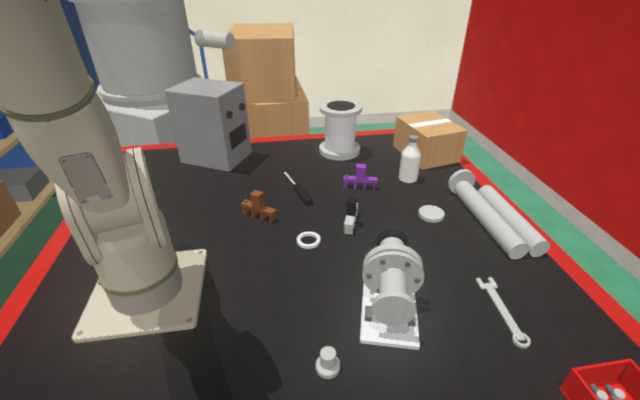

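View pics/top0.png

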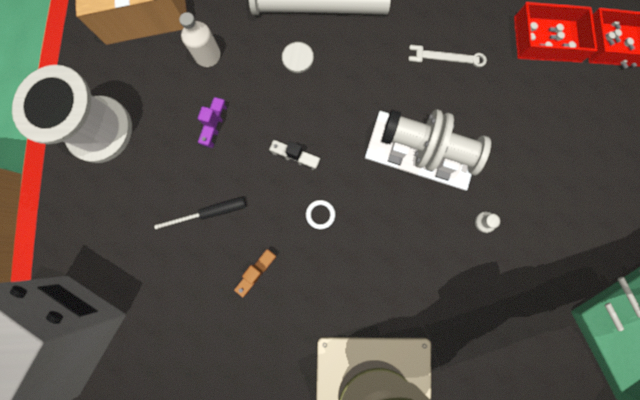

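```bash
cat > h.py <<'E'
import numpy as np,cv2
def ray(p,uv):
    x=(uv[0]-p["cx"])/p["fx"];y=(uv[1]-p["cy"])/p["fy"]
    d=np.array([x,y]);u=d.copy()
    for _ in range(20):
        u=d/(1+p["k1"]*(u@u))
    T=np.array(p["camera_from_world"]);R=T[:3,:3];o=-R.T@T[:3,3]
    v=R.T@np.array([u[0],u[1],1.]);return o,v/np.linalg.norm(v)
def atz(p,uv,z):
    o,v=ray(p,uv);return o+v*(z-o[2])/v[2]
def tri(*obs):
    A=np.zeros((3,3));b=np.zeros(3)
    for p,uv in obs:
        o,v=ray(p,uv);M=np.eye(3)-np.outer(v,v);A+=M;b+=M@o
    X=np.linalg.solve(A,b)
    res=[np.linalg.norm((np.eye(3)-np.outer(v,v))@(X-o)) for o,v in [ray(p,uv) for p,uv in obs]]
    return X,res
def proj(p,X):
    T=np.array(p["camera_from_world"]);c=T[:3,:3]@np.asarray(X)+T[:3,3]
    u=c[:2]/c[2];u=u*(1+p["k1"]*(u@u));return np.array([u[0]*p["fx"]+p["cx"],u[1]*p["fy"]+p["cy"]])
def crop(p,box,name,s=6):
    a,b,c,d=box;im=p["frame"][b:d,a:c,::-1]
    cv2.imwrite("pics/"+name,cv2.resize(im,None,fx=s,fy=s,interpolation=cv2.INTER_CUBIC))
E
python3 - <<'E'
from h import *
from bench import r
import pickle
P={n:r.camera(n) for n in ["side","top"]}
pickle.dump(P,open("P.pkl","wb"))
crop(P["side"],(330,190,430,350),"s1.png",3.7*1)
crop(P["side"],(335,185,435,260),"s1b.png",8)
crop(P["top"],(260,105,390,185),"t1.png",6)
crop(P["top"],(360,100,500,200),"t2.png",5.6)
X,res=tri((P["side"],(351,204)),(P["top"],(295,152)));print("grip",X,res)
X,res=tri((P["side"],(393,248)),(P["top"],(440,130)));print(X,res)
E
```

```text
grip [0.49146415 0.16979986 0.06587575] [np.float64(0.0009614302556278236), np.float64(0.0009614302556277831)]
[ 0.51548926 -0.10165076  0.14337419] [np.float64(0.003643068564156655), np.float64(0.0036430685641568703)]
```

```bash
ls pics
```

```text
s1.png
s1b.png
side0.png
t1.png
t2.png
top0.png
wrist0.png
```

View pics/s1b.png

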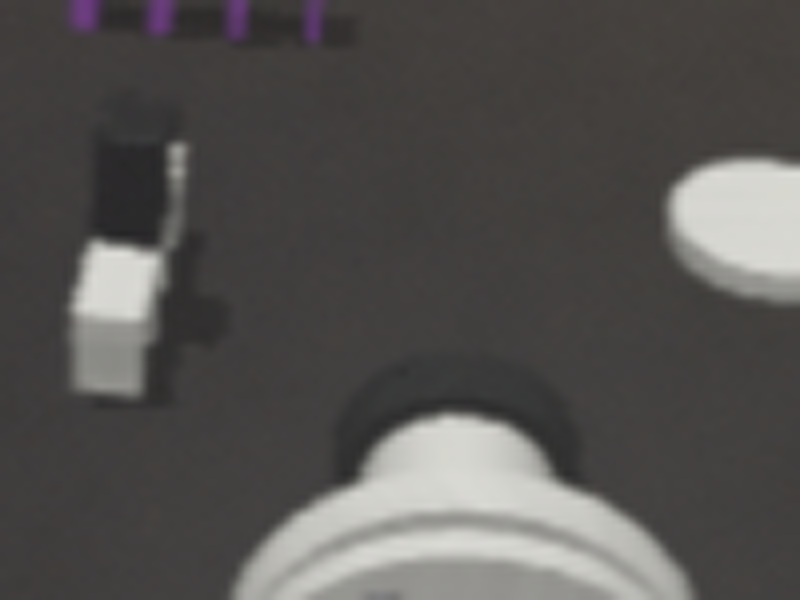

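View pics/t1.png

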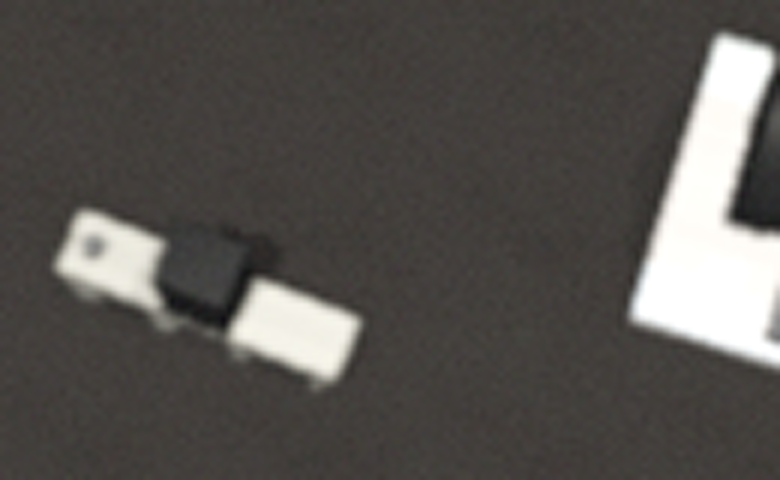

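View pics/t2.png

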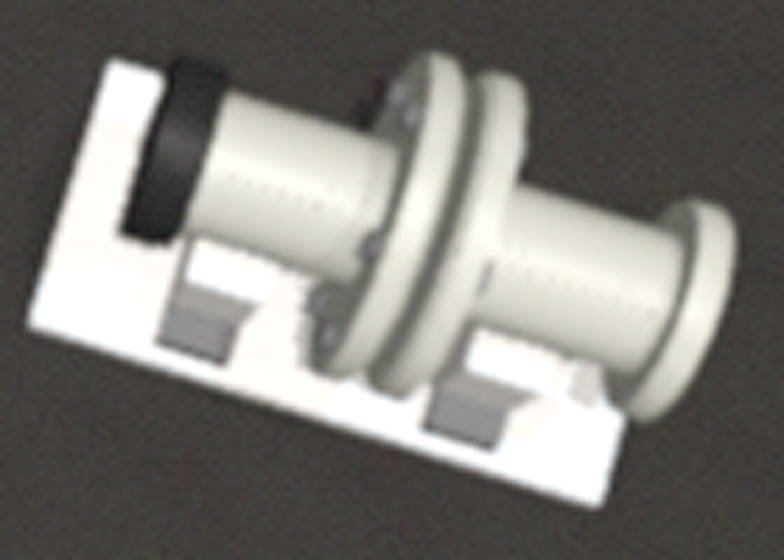

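View pics/s1.png

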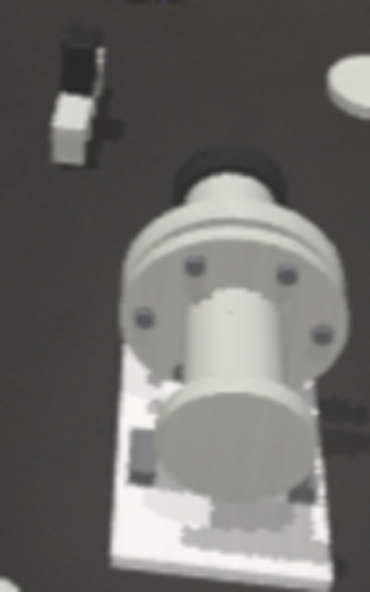

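```bash
cat >> h.py <<'E'
from scipy.spatial.transform import Rotation as Ro
def go(s,target,xdir=None,qc=None):
    """shift in tool axes cm and turn needed; xdir=angle of tool x axis in world (tool down)"""
    R=Ro.from_quat(s["eef_rot"] if qc is None else qc).as_matrix()
    t=R.T@(np.asarray(target)-np.asarray(s["ee_pos"]))*100
    print("shift cm",t.round(2),"tool x yaw now",np.arctan2(R[1,0],R[0,0]).round(4))
    if xdir is not None:
        c,sn=np.cos(xdir),np.sin(xdir)
        Rt=np.array([[c,sn,0],[sn,-c,0],[0,0,-1.]])
        print("turn",Ro.from_matrix(R.T@Rt).as_rotvec().round(4))
E
python3 - <<'E'
from h import *
import pickle
from bench import r
P=pickle.load(open("P.pkl","rb"));T=P["top"]
a=atz(T,(260+70/6,105+238/6),.036);b=atz(T,(260+350/6,105+351/6),.036)
print(a,b,(a+b)/2,np.linalg.norm(a-b));d=a-b;yaw=np.arctan2(d[1],d[0]);print("gauge y yaw",yaw)
# flanges in top: rims top. crop5.6 offset 360,100
for q in [(445,215),(468,222),(430,60),(500,80)]:
    print(q,atz(T,(360+q[0]/5.6,100+q[1]/5.6),.145))
# axis: pipe axis pts at z .111 top of pipe
for q in [(285,185),(605,275)]: print(atz(T,(360+q[0]/5.6,100+q[1]/5.6),.111))
s=r.read_state()
W=r.camera("wrist");C=np.array(W["camera_from_world"]);R=C[:3,:3];o=-R.T@C[:3,3];Rt=Ro.from_quat(s["eef_rot"]).as_matrix()
print("cam in tool",Rt.T@(o-s["ee_pos"]),Rt.T@R.T)
go(s,[.49,.17,.25],yaw)
E
```

```text
[0.51276263 0.2217944  0.036     ] [0.47413907 0.12248675 0.036     ] [0.49345085 0.17214058 0.036     ] 0.1065541572866066
gauge y yaw 1.1998707502533272
(445, 215) [ 0.5027162  -0.10038073  0.145     ]
(468, 222) [ 0.50055157 -0.10798962  0.145     ]
(430, 60) [ 0.55592479 -0.09698138  0.145     ]
(500, 80) [ 0.54970517 -0.12042277  0.145     ]
[ 0.52185158 -0.05547466  0.111     ]
[ 0.49287855 -0.16658188  0.111     ]
cam in tool [ 0.08393476 -0.00054316 -0.18413996] [[-7.27028667e-04 -9.52298671e-01 -3.05166696e-01]
 [ 9.99999397e-01 -9.43578957e-04  5.62121493e-04]
 [-8.23256424e-04 -3.05166103e-01  9.52298783e-01]]
shift cm [ 51.73 -66.24  -4.99] tool x yaw now 0.2618
turn [ 1.00e-04  0.00e+00 -9.38e-01]
```

```bash
python3 - <<'E'
from h import *
from bench import r
s=r.read_state()
d=np.array([np.cos(1.316),np.sin(1.316),0])
go(s,np.array([.508,-.107,.27])-.07*d,1.316)
E
```

```text
shift cm [ 42.84 -32.93  -6.98] tool x yaw now 0.2618
turn [ 1.0000e-04  0.0000e+00 -1.0542e+00]
```

```bash
python3 -m jog '[[4.3,-3.3,-0.7,0,0,0,1],[4.3,-3.3,-0.7,0,0,0,1],[4.3,-3.3,-0.7,0,0,0,1],[4.3,-3.3,-0.7,0,0,0,1],[4.3,-3.3,-0.7,0,0,0,1],[4.3,-3.3,-0.7,0,0,0,1],[4.3,-3.3,-0.7,0,0,0,1],[4.3,-3.3,-0.7,0,0,0,1],[4.3,-3.3,-0.7,0,0,0,1],[4.1,-3.2,-0.7,0,0,0,1],[0,0,0,0,0,-0.176,1],[0,0,0,0,0,-0.176,1],[0,0,0,0,0,-0.176,1],[0,0,0,0,0,-0.176,1],[0,0,0,0,0,-0.176,1],[0,0,0,0,0,-0.174,1],[0,0,0,0,0,0,1],[0,0,0,0,0,0,1]]'
python3 - <<'E'
from h import *
from bench import r
import pickle
W=r.camera("wrist");pickle.dump((W,r.read_state()),open("W1.pkl","wb"))
cv2.imwrite("pics/w1.png",W["frame"][:,:,::-1]);print(r.search_frame(W,"spool")[:2])
s=r.read_state();print(s["ee_pos"],s["eef_rot"],s["time"],s["ft_force"])
E
```

```text
time: 2.85
ee_pos: [0.49, -0.1752, 0.2702]
eef_rot: [0.793, 0.61, 0.0, 0.0]
ft_force: [-0.6, 0.6, 0.4]
width: 0.0869
[{'rect': [271.9, 24.2, 374.7, 207.0], 'score': 0.84}]
[ 0.49003448 -0.17514275  0.27017199] [ 7.92069603e-01  6.10430784e-01 -1.05863675e-05  4.32243538e-05] 2.95 [-0.00329976 -0.38102652  0.34653785]
```

View pics/w1.png

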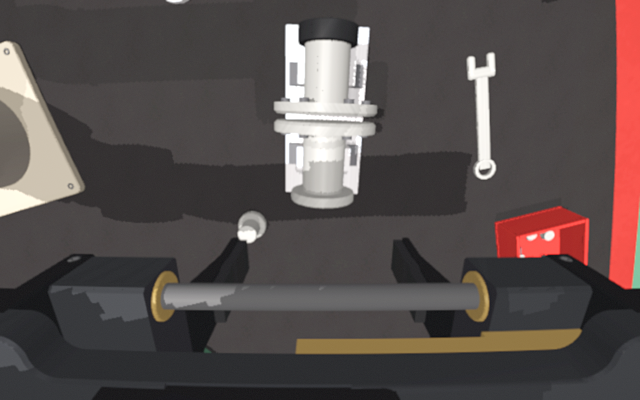

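```bash
python3 - <<'E'
from h import *
import pickle
W,s=pickle.load(open("W1.pkl","rb"))
crop(W,(265,15,385,215),"w1c.png",5)
im=cv2.imread("pics/w1c.png");im=im[:,:]
cv2.imwrite("pics/w1d.png",cv2.resize(cv2.imread("pics/w1c.png")[350:700],None,fx=1.3,fy=1.3))
cv2.imwrite("pics/w1c.png",cv2.resize(im,None,fx=.6,fy=.6))
E
```

```text
(no output)
```

View pics/w1c.png

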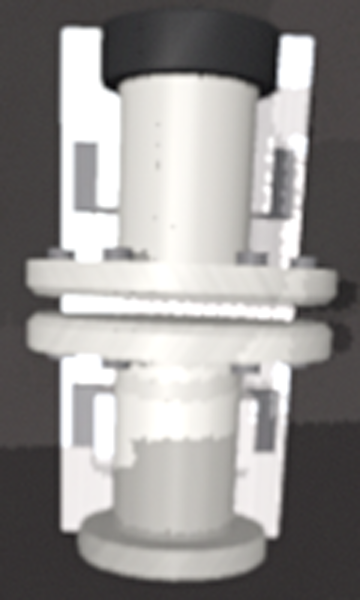

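View pics/w1d.png

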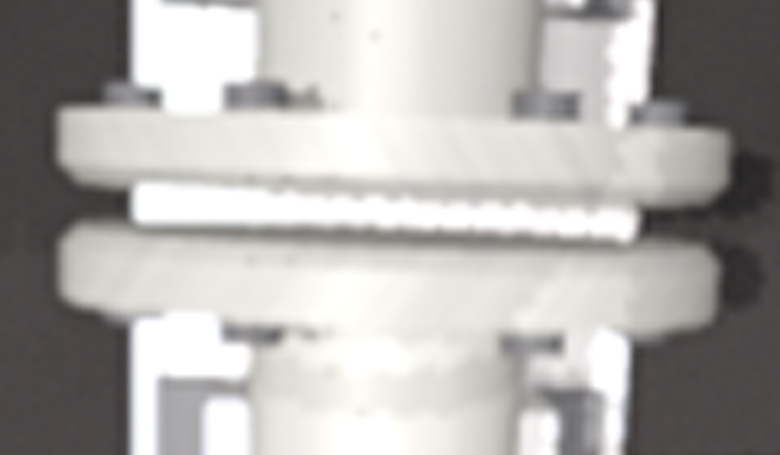

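```bash
python3 - <<'E'
from h import *
import pickle
W,s=pickle.load(open("W1.pkl","rb"))
f=lambda x,y:(265+x/6.5, 15+70+y/6.5)   # w1d coords
g=lambda x,y:(265+x/3,15+y/3)
def pr(n,uv,z): X=atz(W,uv,z);print(n,X.round(4));return X
# rims at top centre of flange (col ~ 395)
A=[pr(n,f(390,y),.145) for n,y in [("upper outer",115),("upper inner chamf",182),("lower inner chamf top",242),("lower outer",325)]]
# pipe axis direction: silhouettes at height axis .085: pipe left/right edges
U=(pr("",g(118,90),.085)+pr("",g(257,90),.085))/2
U2=(pr("",g(118,250),.085)+pr("",g(250,250),.085))/2
L=(pr("",g(118,420),.085)+pr("",g(240,420),.085))/2
L2=(pr("",g(115,520),.085)+pr("",g(235,520),.085))/2
d=U-L2;print(U,U2,L,L2,np.arctan2(d[1],d[0]),np.arctan2(*(U-U2)[[1,0]]),np.arctan2(*(L-L2)[[1,0]]))
# flange silhouettes outer left/right at mid flange z .085
for y in (270,335):
    a=pr("fl",g(26,y),.085);b=pr("fr",g(336 if y<300 else 330,y),.085);print((a+b)/2,np.linalg.norm(a-b))
c=pr("cap near edge",g(190,78),.119);pr("cap far",g(190,15),.119)
pr("plate in",g(170,520),.124);pr("plate out",g(170,545),.124)
e=pr("capL",g(103,40),.085);h=pr("capR",g(278,40),.085);print(np.linalg.norm(e-h))
e=pr("plL",g(78,550),.085);h=pr("plR",g(267,545),.085);print(np.linalg.norm(e-h))
E
```

```text
upper outer [ 0.5174 -0.0904  0.145 ]
upper inner chamf [ 0.5149 -0.0999  0.145 ]
lower inner chamf top [ 0.5126 -0.1085  0.145 ]
lower outer [ 0.5095 -0.1207  0.145 ]
 [ 0.5119 -0.0238  0.085 ]
 [ 0.5621 -0.0371  0.085 ]
 [ 0.4964 -0.0789  0.085 ]
 [ 0.5463 -0.0921  0.085 ]
 [ 0.4784 -0.143   0.085 ]
 [ 0.5269 -0.1559  0.085 ]
 [ 0.4656 -0.1837  0.085 ]
 [ 0.515  -0.1968  0.085 ]
[ 0.53699705 -0.03041954  0.085     ] [ 0.52135416 -0.08550799  0.085     ] [ 0.50266754 -0.14944928  0.085     ] [ 0.49028572 -0.19023595  0.085     ] 1.2864360018471404 1.2941198775376566 1.2760627564255942
fl [ 0.4594 -0.0767  0.085 ]
fr [ 0.5773 -0.108   0.085 ]
[ 0.51838897 -0.09235207  0.085     ] 0.12195920713405284
fl [ 0.452  -0.1006  0.085 ]
fr [ 0.5699 -0.1319  0.085 ]
[ 0.51093256 -0.11622992  0.085     ] 0.12196064198143372
cap near edge [ 0.5363 -0.0328  0.119 ]
cap far [ 0.5412 -0.0141  0.119 ]
plate in [ 0.4906 -0.1795  0.124 ]
plate out [ 0.4881 -0.1891  0.124 ]
capL [ 0.5111 -0.006   0.085 ]
capR [ 0.5736 -0.0225  0.085 ]
0.06459708903384354
plL [ 0.4466 -0.1924  0.085 ]
plR [ 0.5257 -0.2111  0.085 ]
0.08130686409665128
```

```bash
python3 - <<'E'
from h import *
from bench import r
go(r.read_state(),[.471,.115,.2],1.2)
E
```

```text
shift cm [27.57 -9.23  7.01] tool x yaw now 1.3132
turn [1.000e-04 1.000e-04 1.132e-01]
```

```bash
python3 -m jog '[[5.5,-1.9,0,0,0,0,1],[5.5,-1.9,0,0,0,0,1],[5.5,-1.8,2.3,0,0,0,1],[5.5,-1.8,2.3,0,0,0,1],[5.5,-1.8,2.4,0,0,0,1],[0,0,0,0,0,0.113,1],[0,0,0,0,0,0,1],[0,0,0,0,0,0,1]]'
python3 - <<'E'
from h import *
from bench import r
import pickle
W=r.camera("wrist");pickle.dump((W,r.read_state()),open("W2.pkl","wb"))
print(r.search_frame(W,"gauge_grip")[:3])
cv2.imwrite("pics/w2.png",W["frame"][:,:,::-1])
crop(W,(260,60,380,220),"w2c.png",3.7)
E
```

```text
time: 3.95
ee_pos: [0.4708, 0.1133, 0.2004]
eef_rot: [0.824, 0.566, 0.0, 0.0]
ft_force: [0.0, -0.3, 0.1]
width: 0.087
[{'rect': [58.2, 125.1, 156.5, 170.9], 'score': 0.61}]
```

View pics/w2.png

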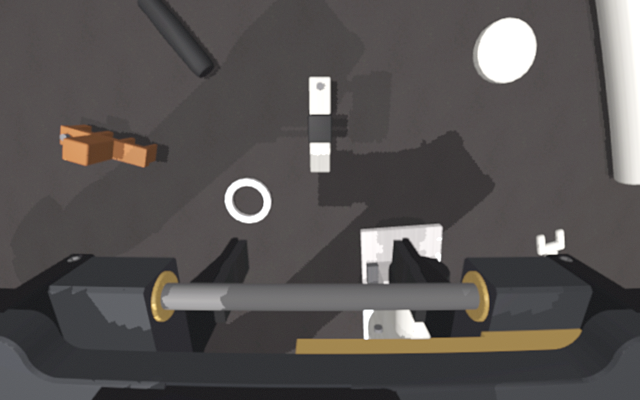

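```bash
python3 - <<'E'
from h import *
import pickle
W,s=pickle.load(open("W2.pkl","rb"))
crop(W,(290,70,350,180),"w2c.png",5.4)
E
```

```text
(no output)
```

View pics/w2c.png

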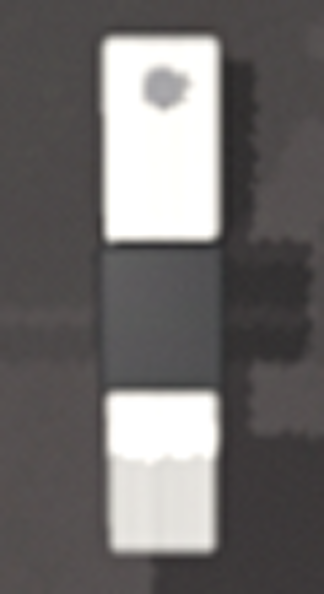

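```bash
python3 - <<'E'
from h import *
import pickle
W,s=pickle.load(open("W2.pkl","rb"))
P=pickle.load(open("P.pkl","rb"))
f=lambda x,y:(290+x/5.4,70+y/5.4)
a=atz(W,f(161,37),.036);b=atz(W,f(163,550),.036);d=a-b
print(a,b,(a+b)/2,np.linalg.norm(d),np.arctan2(d[1],d[0]))
# block top: shown at near-overhead: block rows 243..390, z .080
t=[atz(W,f(x,y),.080) for x,y in [(102,300),(221,300)]];print(t,np.linalg.norm(t[0]-t[1]))
print([atz(W,f(161,y),.08) for y in (243,388)])
# height check: pin via top view & wrist
print(tri((W,f(163,86)),(P["top"],(260+93/6,105+245/6))))
# grip centre projections
for n,p in [("w",W),("t",P["top"]),("s",P["side"])]:
    print(n,proj(p,[*((a+b)/2)[:2],.080]))
m=(a+b)/2
go(s,[m[0],m[1],.12],np.arctan2(d[1],d[0]))
E
```

```text
[0.51231197 0.22194341 0.036     ] [0.47487669 0.12373133 0.036     ] [0.49359433 0.17283737 0.036     ] 0.10510477404316014 1.206629312605187
[array([0.48445464, 0.1799976 , 0.08      ]), array([0.50481217, 0.17213631, 0.08      ])] 0.021822667272210418
[array([0.49818332, 0.18552047, 0.08      ]), array([0.48879463, 0.16119477, 0.08      ])]
(array([0.50918841, 0.21291931, 0.04064533]), [np.float64(9.615615148756696e-05), np.float64(9.615615148760143e-05)])
w [320.10233177 129.04664533]
t [293.08817458 148.73078349]
s [351.4077624  198.93041644]
shift cm [ 6.38 -0.02  8.04] tool x yaw now 1.2026
turn [ 0.0005  0.     -0.004 ]
```

```bash
python3 -m jog '[[3.2,0,2,0,0,-0.004,1],[3.2,0,3,0,0,0,1],[0,0,3,0,0,0,1],[0,0,3,0,0,0,1],[0,0,2,0,0,0,1],[0,0,1,0,0,0,1],[0,0,0,0,0,0,1]]'
python3 - <<'E'
from h import *
from bench import r
s=r.read_state()
go(s,[.4936,.1727,.054],1.2066)
W=r.camera("wrist")
cv2.imwrite("pics/w3.png",W["frame"][:,:,::-1])
E
```

```text
time: 4.92
ee_pos: [0.4934, 0.1736, 0.0602]
eef_rot: [0.823, 0.567, -0.0, -0.0]
ft_force: [0.3, 0.3, 0.3]
width: 0.087
shift cm [-0.08  0.05  0.62] tool x yaw now 1.2066
turn [-0.0002  0.0001  0.    ]
```

View pics/w3.png

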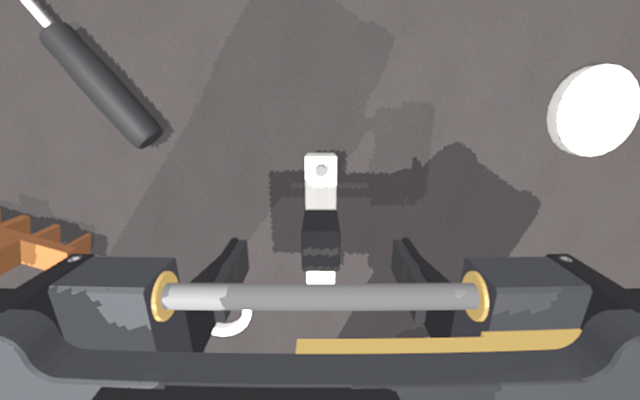

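```bash
python3 -m jog '[[-0.05,0.05,0.6,0,0,0,1],[0,0,0,0,0,0,1],[0,0,0,0,0,0,-1],[0,0,0,0,0,0,-1],[0,0,0,0,0,0,-1],[0,0,0,0,0,0,-1],[0,0,0,0,0,0,-1],[0,0,0,0,0,0,-1]]' 40
python3 -c "
from bench import r
print(r.read_state()['ee_pos'],r.read_state()['ft_force'])"
```

```text
time: 5.98
ee_pos: [0.4936, 0.1732, 0.0542]
eef_rot: [0.823, 0.567, -0.0, 0.0]
ft_force: [0.5, 0.8, -0.2]
width: 0.0346
[0.49357936 0.1731575  0.05418835] [ 0.52571393  0.76279587 -0.1606554 ]
```

```bash
python3 -m jog '[[0,0,0,0,0,0,-1],[0,0,0,0,0,0,-1],[0,0,0,0,0,0,-1]]' 40
python3 -c "
from bench import r
print(r.read_state()['ee_pos'],r.read_state()['width'],r.read_state()['ft_force'])"
```

```text
time: 6.35
ee_pos: [0.4936, 0.1731, 0.0542]
eef_rot: [0.823, 0.567, 0.0, 0.0]
ft_force: [0.6, 0.2, -0.4]
width: 0.0228
[0.49362561 0.17309231 0.05417802] 0.022819344986139203 [ 0.64394537  0.17121967 -0.4304445 ]
```

```bash
python3 -m jog '[[0,0,-1,0,0,0,-1],[0,0,-3,0,0,0,-1],[0,0,-4,0,0,0,-1],[0,0,-4,0,0,0,-1],[0,0,-4,0,0,0,-1],[0,0,-2.6,0,0,0,-1],[0,0,0,0,0,-0.0784,-1],[0,0,0,0,0,0,-1]]'
python3 - <<'E'
from h import *
from bench import r
s=r.read_state()
print(s["width"])
go(s,[.490,-.192,.24],1.285)
E
```

```text
time: 7.35
ee_pos: [0.4934, 0.1732, 0.2406]
eef_rot: [0.801, 0.599, 0.0, 0.0]
ft_force: [0.1, 0.1, -2.3]
width: 0.0226
0.022597370848580187
shift cm [-35.14   9.97   0.07] tool x yaw now 1.2851
turn [0.0004 0.0001 0.0001]
```

Holding (≈2 N weight). Move so the wrist camera stands over the gap.

```bash
python3 -m jog '[[-3,1,0,0,0,0,-1],[-5,1.4,0,0,0,0,-1],[-5,1.4,0,0,0,0,-1],[-5,1.4,0,0,0,0,-1],[-5,1.4,0,0,0,0,-1],[-5,1.4,0,0,0,0,-1],[-4.1,1.2,0,0,0,0,-1],[-3,0.8,0,0,0,0,-1],[0,0,0,0,0,0,-1],[0,0,0,0,0,0,-1]]'
python3 - <<'E'
from h import *
from bench import r
import pickle
W=r.camera("wrist");s=r.read_state();pickle.dump((W,s),open("W4.pkl","wb"))
print(s["ee_pos"])
cv2.imwrite("pics/w4.png",W["frame"][:,:,::-1])
crop(W,(255,80,385,180),"w4c.png",6)
E
```

```text
time: 8.6
ee_pos: [0.4906, -0.1909, 0.24]
eef_rot: [0.801, 0.599, 0.0, -0.0]
ft_force: [-0.3, 1.5, -2.3]
width: 0.0227
[ 0.49075349 -0.19054147  0.24012472]
```

View pics/w4.png

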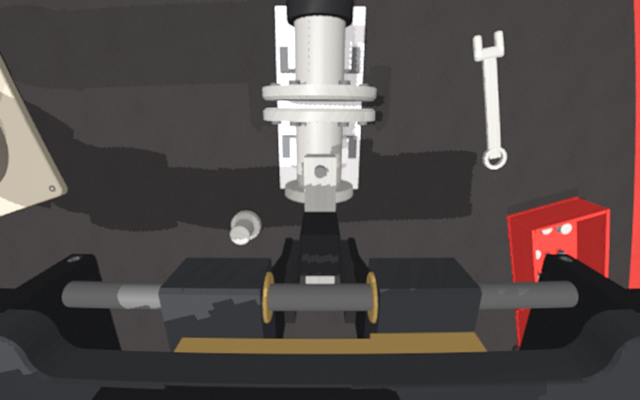

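View pics/w4c.png

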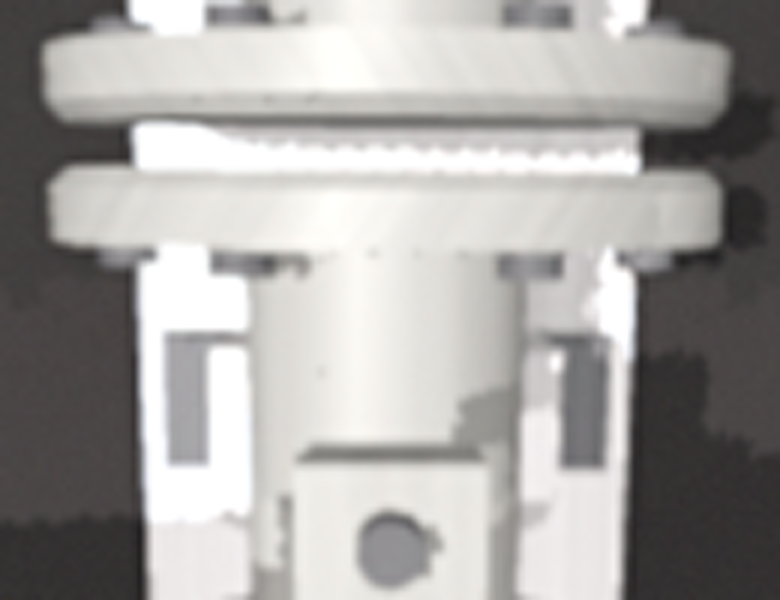

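```bash
python3 - <<'E'
from h import *
import pickle
W,s=pickle.load(open("W4.pkl","rb"))
f=lambda x,y:(255+x/6,80+y/6)
d=np.array([np.cos(1.285),np.sin(1.285),0]);lat=np.array([d[1],-d[0],0])
ee=np.array(s["ee_pos"])
C=np.array(W["camera_from_world"]);o=-C[:3,:3].T@C[:3,3];print("cam rel",(o-ee)@d,(o-ee)@lat,o[2])
def pr(n,uv,z):
    X=atz(W,uv,z);print(n,X.round(4),"along %.1f lat %.1f mm"%(((X-ee)@d)*1e3,((X-ee)@lat)*1e3))
for y in (30,36): pr("up outer",f(388,y),.145)
pr("up chamf",f(388,96),.145);pr("up face",f(388,121),.142)
pr("lo face",f(388,172),.142);pr("lo chamf",f(388,182),.145);pr("lo outer",f(388,248),.145)
pr("flL",f(43,75),.085);pr("flR",f(731,75),.085)
pr("llL",f(47,210),.085);pr("llR",f(722,210),.085)
# gauge spine end, top z = ee-0.054+0.036
zt=ee[2]-.018
pr("spine end L",f(294,460),zt);pr("spine end R",f(488,460),zt);pr("pin",f(390,548),zt+.007)
import numpy as np
im=W["frame"].mean(2);print(im[80:125,300:330].mean(1).round().astype(int).tolist())
E
```

```text
cam rel 0.08419995034942834 -0.0006408096485751737 0.42420501716971587
up outer [ 0.5192 -0.0914  0.145 ] along 103.1 lat -0.7 mm
up outer [ 0.5189 -0.0922  0.145 ] along 102.3 lat -0.7 mm
up chamf [ 0.5166 -0.1002  0.145 ] along 93.9 lat -0.7 mm
up face [ 0.5156 -0.1035  0.142 ] along 90.5 lat -0.7 mm
lo face [ 0.5135 -0.1106  0.142 ] along 83.1 lat -0.7 mm
lo chamf [ 0.5131 -0.1119  0.145 ] along 81.7 lat -0.7 mm
lo outer [ 0.5104 -0.1211  0.145 ] along 72.1 lat -0.7 mm
flL [ 0.4591 -0.0772  0.085 ] along 99.8 lat -62.3 mm
flR [ 0.577  -0.1119  0.085 ] along 99.7 lat 60.6 mm
llL [ 0.452  -0.0995  0.085 ] along 76.5 lat -62.9 mm
llR [ 0.57   -0.1342  0.085 ] along 76.4 lat 60.2 mm
spine end L [ 0.4947 -0.1372  0.2221] along 52.3 lat -11.3 mm
spine end R [ 0.5156 -0.1434  0.2221] along 52.3 lat 10.6 mm
pin [ 0.5026 -0.1485  0.2291] along 43.6 lat -0.5 mm
[230, 228, 223, 221, 232, 241, 243, 243, 243, 243, 243, 243, 243, 244, 241, 215, 194, 194, 187, 134, 116, 162, 199, 205, 225, 252, 255, 255, 237, 212, 214, 227, 241, 243, 243, 242, 242, 242, 242, 242, 242, 235, 219, 212, 215]
```

```bash
python3 -m jog '[[2,0,0,0,0,0,-1],[4,0,0,0,0,0,-1],[4,-0.05,0,0,0,0,-1],[2.2,0,0,0,0,0,-1],[1,0,1,0,0,0,-1],[0,0,1.5,0,0,0,-1],[0,0,0.8,0,0,0,-1],[0,0,0,0,0,0,-1],[0,0,0,0,0,0,-1],[0,0,0,0,0,0,-1]]'
python3 - <<'E'
from h import *
from bench import r
import pickle
s=r.read_state();print(s["ft_force"],s["ee_pos"])
go(s,np.array([.49075,-.19054,.2])+.132*np.array([np.cos(1.285),np.sin(1.285),0]),1.285)
for n,b,k in [("side",(340,190,440,320),4.5),("top",(360,90,500,190),5.6)]:
    W=r.camera(n);crop(W,b,n+"5.png",k)
E
```

```text
time: 9.9
ee_pos: [0.5276, -0.0653, 0.2076]
eef_rot: [0.801, 0.599, 0.0, 0.0]
ft_force: [0.7, 0.9, -2.6]
width: 0.023
[ 0.69307486  0.9470732  -2.55679226] [ 0.52759668 -0.06526495  0.20763751]
shift cm [ 0.14 -0.    0.76] tool x yaw now 1.2848
turn [ 0.0008  0.     -0.0002]
```

View pics/side5.png

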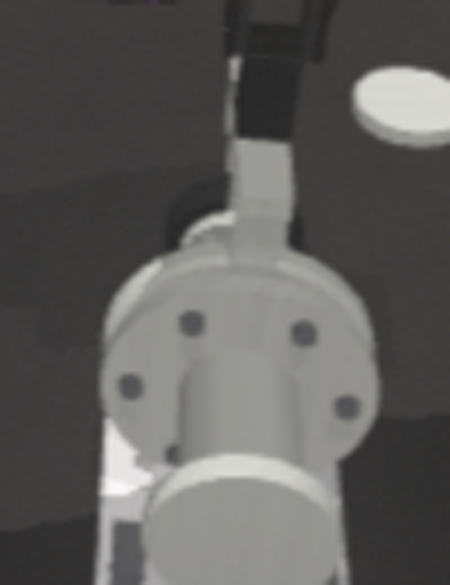

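View pics/top5.png

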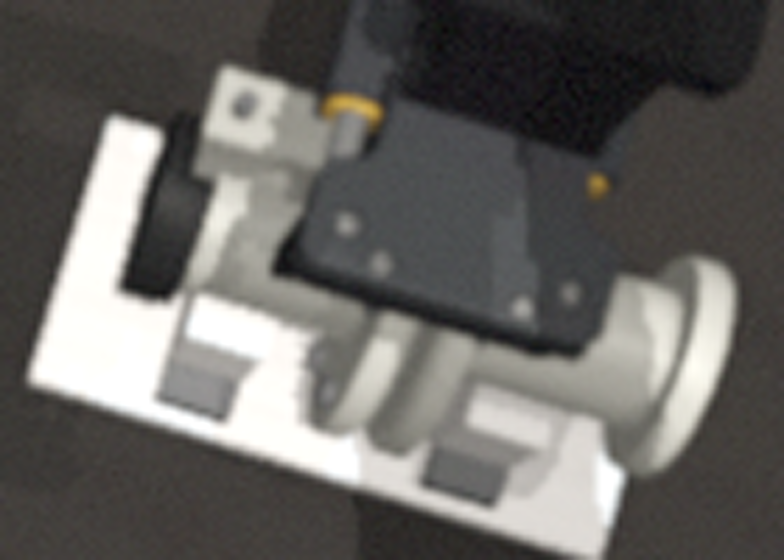

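```bash
python3 -m jog '[[0.14,0,0,0,0,0,-1],[0,0,0.4,0,0,0,-1],[0,0,0.4,0,0,0,-1],[0,0,0.3,0,0,0,-1],[0,0,0.2,0,0,0,-1],[0,0,0,0,0,0,-1],[0,0,0,0,0,0,-1]]'
python3 -c "
from bench import r
s=r.read_state();print(s['ft_force'],s['torque'],s['ee_pos'])"
```

```text
time: 10.88
ee_pos: [0.5278, -0.0637, 0.1943]
eef_rot: [0.801, 0.599, 0.0, 0.0]
ft_force: [-0.6, 0.5, -2.5]
width: 0.0231
[-0.64282399  0.5019067  -2.54489143] [ 0.00467516 -0.03728629  0.02520703] [ 0.52781147 -0.06366498  0.19430207]
```

```bash
python3 -m jog '[[0,0,0.2,0,0,0,-1],[0,0,0.2,0,0,0,-1],[0,0,0.2,0,0,0,-1],[0,0,0.2,0,0,0,-1],[0,0,0,0,0,0,-1]]'
python3 -m jog '[[0,0,0.2,0,0,0,-1],[0,0,0.2,0,0,0,-1],[0,0,0.2,0,0,0,-1],[0,0,0.2,0,0,0,-1],[0,0,0,0,0,0,-1]]'
```

```text
time: 11.5
ee_pos: [0.5277, -0.0637, 0.186]
eef_rot: [0.801, 0.599, -0.0, -0.0]
ft_force: [0.2, -0.6, -1.4]
width: 0.0227
time: 12.12
ee_pos: [0.5276, -0.0637, 0.178]
eef_rot: [0.801, 0.599, -0.0, -0.0]
ft_force: [0.2, -0.2, -2.3]
width: 0.0227
```

```bash
python3 -m jog '[[0,0,0.2,0,0,0,-1],[0,0,0.1,0,0,0,-1],[0,0,0.1,0,0,0,-1],[0,0,0,0,0,0,-1],[0,0,0,0,0,0,-1]]'
```

```text
time: 12.75
ee_pos: [0.5278, -0.0637, 0.1742]
eef_rot: [0.801, 0.599, 0.0, 0.0]
ft_force: [-0.1, -0.6, -2.8]
width: 0.0228
```

```bash
python3 -m jog '[[0,0,0.1,0,0,0,-1],[0,0,0.05,0,0,0,-1],[0,0,0,0,0,0,-1],[0,0,0,0,0,0,-1]]'
```

```text
time: 13.25
ee_pos: [0.5281, -0.0637, 0.1732]
eef_rot: [0.801, 0.599, 0.0, 0.0]
ft_force: [-1.5, 0.6, 5.0]
width: 0.0228
```

```bash
python3 -m jog '[[0,0,-0.5,0,0,0,-1],[0,0,-1,0,0,0,-1],[0,0,-1.3,0,0,0,-1],[0,0,-1.2,0,0,0,-1],[-1,0,0,0,0,0,-1],[-1,0,0,0,0,0,-1],[-1,0,0,0,0,0,-1],[0,0,0,0,0,0,-1],[0,0,0,0,0,0,-1],[0,0,0,0,0,0,-1]]'
python3 - <<'E'
from h import *
from bench import r
s=r.read_state();d=np.array([np.cos(1.285),np.sin(1.285),0])
print(s["ft_force"])
go(s,np.array([.49075,-.19054,.2])+.1021*d,1.285)
E
```

```text
time: 14.5
ee_pos: [0.5194, -0.092, 0.2127]
eef_rot: [0.8, 0.6, 0.0, -0.0]
ft_force: [0.4, -0.3, -2.9]
width: 0.0233
[ 0.41840055 -0.32127653 -2.87599342]
shift cm [-0.05  0.03  1.27] tool x yaw now 1.2859
turn [ 0.     -0.0001  0.0009]
```

Close to the target (tip ≈ 0.159). Descend with leaf 2.

```bash
python3 -m jog '[[-0.05,0,0.4,0,0,0,-1],[0,0,0.5,0,0,0,-1],[0,0,0.3,0,0,0,-1],[0,0,0.1,0,0,0,-1],[0,0,0,0,0,0,-1]]'
python3 -m jog '[[0,0,0.15,0,0,0,-1],[0,0,0.15,0,0,0,-1],[0,0,0,0,0,0,-1]]'
```

```text
time: 15.12
ee_pos: [0.5192, -0.0929, 0.1997]
eef_rot: [0.801, 0.599, -0.0, 0.0]
ft_force: [-0.2, -0.2, -2.2]
width: 0.0226
time: 15.5
ee_pos: [0.5191, -0.0929, 0.1966]
eef_rot: [0.801, 0.599, -0.0, -0.0]
ft_force: [-0.3, 0.1, -2.4]
width: 0.0231
```

```bash
python3 -m jog '[[0,0,0.1,0,0,0,-1],[0,0,0.1,0,0,0,-1],[0,0,0,0,0,0,-1]]'
```

```text
time: 15.88
ee_pos: [0.5191, -0.0929, 0.1946]
eef_rot: [0.801, 0.599, -0.0, -0.0]
ft_force: [-0.4, -0.2, -2.8]
width: 0.0229
```

```bash
python3 -m jog '[[0,0,0.2,0,0,0,-1],[0,0,0.2,0,0,0,-1],[0,0,0.2,0,0,0,-1],[0,0,0,0,0,0,-1]]'
python3 -m jog '[[0,0,0.2,0,0,0,-1],[0,0,0.2,0,0,0,-1],[0,0,0.2,0,0,0,-1],[0,0,0.2,0,0,0,-1],[0,0,0,0,0,0,-1]]'
```

```text
time: 16.38
ee_pos: [0.519, -0.0929, 0.1885]
eef_rot: [0.801, 0.599, -0.0, -0.0]
ft_force: [0.8, -0.8, -3.3]
width: 0.0226
time: 17.0
ee_pos: [0.5191, -0.093, 0.1805]
eef_rot: [0.801, 0.599, -0.0, -0.0]
ft_force: [-0.3, -0.4, -1.4]
width: 0.0228
```

```bash
for v in 1 2 3; do python3 -m jog '[[0.05,0,0,0,0,0,-1],[0,0,0,0,0,0,-1],[0,0,0,0,0,0,-1]]'; done | grep -E "pos|force"
```

```text
ee_pos: [0.5193, -0.0925, 0.1807]
ft_force: [0.1, -0.2, -2.1]
ee_pos: [0.5195, -0.092, 0.1807]
ft_force: [-0.5, -0.2, -2.2]
ee_pos: [0.5196, -0.0915, 0.1807]
ft_force: [0.2, -0.3, -1.9]
```

```bash
for v in 1 2; do python3 -m jog '[[0.05,0,0,0,0,0,-1],[0,0,0,0,0,0,-1],[0,0,0,0,0,0,-1]]'; done | grep -E "pos|force"
```

```text
ee_pos: [0.5197, -0.091, 0.1807]
ft_force: [-0.0, -0.2, -2.2]
ee_pos: [0.5199, -0.0905, 0.1807]
ft_force: [0.5, -1.2, -1.6]
```

```bash
python3 -m jog '[[0.05,0,0,0,0,0,-1],[0,0,0,0,0,0,-1],[0,0,0,0,0,0,-1]]'| grep -E "pos|force"
echo back; python3 -m jog '[[-0.15,0,0,0,0,0,-1],[-0.15,0,0,0,0,0,-1],[0,0,0,0,0,0,-1],[0,0,0,0,0,0,-1]]'| grep -E "pos|force"
for v in 1 2; do python3 -m jog '[[-0.05,0,0,0,0,0,-1],[0,0,0,0,0,0,-1],[0,0,0,0,0,0,-1]]'; done | grep -E "pos|force"
```

```text
ee_pos: [0.52, -0.0901, 0.1807]
ft_force: [-0.0, -0.0, -2.1]
back
ee_pos: [0.5192, -0.093, 0.1807]
ft_force: [-0.3, -0.3, -3.1]
ee_pos: [0.5191, -0.0934, 0.1807]
ft_force: [0.3, 1.0, -2.1]
ee_pos: [0.5189, -0.0938, 0.1807]
ft_force: [-0.1, 0.1, -2.0]
```

```bash
for v in 1 2 3; do python3 -m jog '[[-0.05,0,0,0,0,0,-1],[0,0,0,0,0,0,-1],[0,0,0,0,0,0,-1]]'; python3 -c "
from bench import r
s=r.read_state();print(s['ee_pos'],s['ft_force'].round(1) if hasattr(s['ft_force'],'round') else s['ft_force'],[round(x,2) for x in s['torque']])"; done | grep -vE "time|rot|width"
```

```text
ee_pos: [0.5188, -0.0943, 0.1808]
ft_force: [1.5, 1.4, -0.6]
[ 0.5188302  -0.09426497  0.18078798] [ 1.5  1.4 -0.6] [np.float64(0.39), np.float64(-0.2), np.float64(0.04)]
ee_pos: [0.5187, -0.0947, 0.1808]
ft_force: [0.2, 2.1, -1.0]
[ 0.51866275 -0.0947454   0.18075943] [ 0.2  2.1 -1. ] [np.float64(0.51), np.float64(-0.24), np.float64(-0.03)]
ee_pos: [0.5185, -0.0953, 0.1808]
ft_force: [1.0, 1.9, 0.2]
[ 0.5185335  -0.09525177  0.18076613] [1.  1.9 0.2] [np.float64(0.65), np.float64(-0.27), np.float64(-0.03)]
```

```bash
cat > st.py <<'E'
from bench import r
import numpy as np
s=r.read_state();d=np.array([np.cos(1.285),np.sin(1.285),0]);e=np.array(s["ee_pos"]);l=np.array([d[1],-d[0],0])
print("t %.2f along %.2f lat %.2f z %.2f mm  f(al %.1f lat %.1f z %.1f) T about lat %.3f w %.1f yawz %s"%(s["time"],(e-[.49075,-.19054,0])@d*1e3,(e-[.49075,-.19054,0])@l*1e3,e[2]*1e3,np.dot(s["ft_force"],d),np.dot(s["ft_force"],l),s["ft_force"][2],np.dot(s["torque"],l),s["width"]*1e3,np.round(s["eef_rot"],3)))
E
python3 -m jog '[[0.1,0,0,0,0,0,-1],[0,0,0,0,0,0,-1],[0,0,0,0,0,0,-1]]'>/dev/null; python3 st.py
python3 -m jog '[[0.1,0,0,0,0,0,-1],[0,0,0,0,0,0,-1],[0,0,0,0,0,0,-1]]'>/dev/null; python3 st.py
for i in 1 2 3 4; do python3 -m jog '[[0.05,0,0,0,0,0,-1],[0,0,0,0,0,0,-1],[0,0,0,0,0,0,-1]]'>/dev/null; python3 st.py;done
```

```text
t 22.00 along 100.02 lat -0.28 z 180.62 mm  f(al 2.5 lat -0.2 z -0.4) T about lat 0.457 w 22.6 yawz [ 0.801  0.599 -0.     0.   ]
t 22.38 along 100.90 lat -0.34 z 180.58 mm  f(al -0.2 lat 0.8 z -2.1) T about lat 0.133 w 22.8 yawz [ 0.801  0.599 -0.     0.   ]
t 22.75 along 101.52 lat -0.25 z 180.71 mm  f(al -0.1 lat -0.2 z -1.6) T about lat -0.014 w 22.9 yawz [ 0.801  0.599 -0.     0.   ]
t 23.12 along 102.13 lat -0.26 z 180.70 mm  f(al 0.1 lat -0.3 z -2.1) T about lat 0.078 w 22.6 yawz [ 0.801  0.599 -0.     0.   ]
t 23.50 along 102.65 lat -0.27 z 180.69 mm  f(al 0.1 lat -0.4 z -2.1) T about lat -0.026 w 22.5 yawz [ 0.801  0.599 -0.     0.   ]
t 23.88 along 103.14 lat -0.25 z 180.70 mm  f(al -0.4 lat 0.1 z -2.2) T about lat 0.033 w 23.0 yawz [ 0.801  0.599 -0.     0.   ]
```

```bash

for i in 1 2 3 4; do python3 -m jog '[[0.05,0,0,0,0,0,-1],[0,0,0,0,0,0,-1],[0,0,0,0,0,0,-1]]'>/dev/null; python3 st.py;done
```

```text
t 24.25 along 103.64 lat -0.24 z 180.72 mm  f(al 0.3 lat 0.4 z -2.9) T about lat 0.001 w 22.8 yawz [ 0.801  0.599 -0.     0.   ]
t 24.62 along 104.11 lat -0.24 z 180.71 mm  f(al 0.0 lat -0.2 z -2.5) T about lat -0.041 w 22.6 yawz [ 0.801  0.599 -0.     0.   ]
t 25.00 along 104.58 lat -0.26 z 180.68 mm  f(al 0.9 lat -0.1 z -2.3) T about lat -0.074 w 22.7 yawz [ 0.801  0.599 -0.     0.   ]
t 25.38 along 105.06 lat -0.24 z 180.69 mm  f(al -1.5 lat -0.6 z -3.0) T about lat -0.223 w 22.9 yawz [ 0.801  0.599 -0.     0.   ]
```

```bash
python3 -m jog '[[-0.22,0,0,0,0,0,-1],[0,0,-0.5,0,0,0,-1],[0,0,-1,0,0,0,-1],[0,0,-1.2,0,0,0,-1],[0,0,-0.5,0,0,0,-1],[-1,0,0,0,0,0,-1],[-1,0,0,0,0,0,-1],[-1,0,0,0,0,0,-1],[0,0,0,0,0,0,-1],[0,0,0,0,0,0,-1],[0,0,0,0,0,0,-1]]'>/dev/null; python3 st.py
python3 - <<'E'
from h import *
from bench import r
W=r.camera("wrist");cv2.imwrite("pics/w6.png",W["frame"][:,:,::-1])
crop(W,(255,110,385,240),"w6c.png",4.6)
E
```

```text
t 26.75 along 73.42 lat -0.26 z 212.71 mm  f(al 0.4 lat 0.2 z -2.5) T about lat 0.079 w 22.8 yawz [ 0.8  0.6  0.  -0. ]
```

View pics/w6c.png

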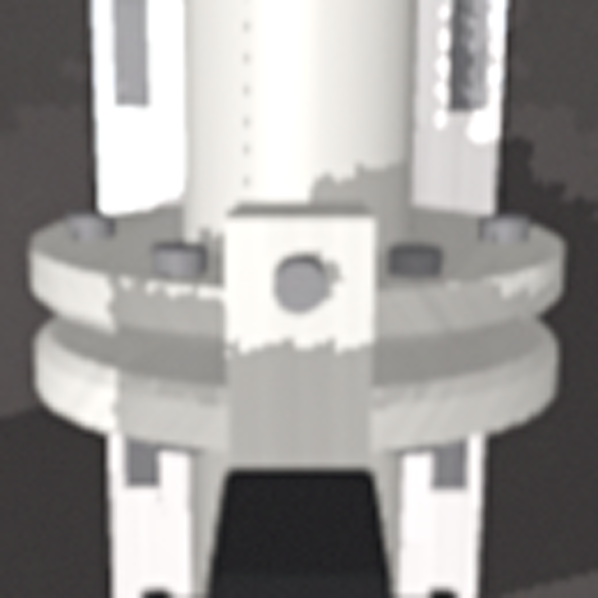

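```bash
python3 -m jog '[[-0.06,0,0.4,0,0,0,-1],[0,0,0.5,0,0,0,-1],[0,0,0.3,0,0,0,-1],[0,0,0,0,0,0,-1],[0,0,0,0,0,0,-1]]'>/dev/null; python3 st.py
for i in 1 2 3; do python3 -m jog '[[0,0,0.1,0,0,0,-1],[0,0,0,0,0,0,-1],[0,0,0,0,0,0,-1]]'>/dev/null; python3 st.py;done
```

```text
t 27.43 along 72.37 lat -0.17 z 200.79 mm  f(al -0.1 lat 0.5 z -2.5) T about lat -0.002 w 22.7 yawz [0.801 0.599 0.    0.   ]
t 27.80 along 72.37 lat -0.24 z 199.73 mm  f(al 0.7 lat 0.2 z -1.5) T about lat -0.020 w 22.7 yawz [ 0.801  0.599 -0.     0.   ]
t 28.18 along 72.32 lat -0.26 z 198.71 mm  f(al 0.1 lat 1.2 z -1.6) T about lat -0.007 w 22.7 yawz [ 0.801  0.599 -0.     0.   ]
t 28.55 along 72.36 lat -0.25 z 197.73 mm  f(al 1.0 lat 0.8 z -1.8) T about lat 0.011 w 22.9 yawz [ 0.801  0.599 -0.     0.   ]
```

```bash
python3 -m jog '[[0.04,0,0.05,0,0,0,-1],[0,0,0,0,0,0,-1],[0,0,0,0,0,0,-1]]'>/dev/null; python3 st.py
for i in 1 2 3; do python3 -m jog '[[0,0,0.07,0,0,0,-1],[0,0,0,0,0,0,-1],[0,0,0,0,0,0,-1]]'>/dev/null; python3 st.py;done
```

```text
t 28.93 along 72.73 lat -0.26 z 197.20 mm  f(al 0.1 lat -0.3 z -2.5) T about lat -0.023 w 22.8 yawz [ 0.801  0.599 -0.     0.   ]
t 29.30 along 72.72 lat -0.25 z 196.50 mm  f(al -0.3 lat -0.2 z -2.3) T about lat 0.029 w 22.8 yawz [ 0.801  0.599 -0.     0.   ]
t 29.68 along 72.77 lat -0.26 z 195.82 mm  f(al 0.5 lat -0.5 z -1.8) T about lat -0.069 w 23.2 yawz [ 0.801  0.599 -0.     0.   ]
t 30.05 along 72.73 lat -0.24 z 195.10 mm  f(al 0.5 lat -0.2 z -2.4) T about lat -0.032 w 22.8 yawz [0.801 0.599 0.    0.   ]
```

```bash
for i in 1 2; do python3 -m jog '[[0,0,0.15,0,0,0,-1],[0,0,0.15,0,0,0,-1],[0,0,0.15,0,0,0,-1],[0,0,0,0,0,0,-1]]'>/dev/null; python3 st.py;done
python3 -m jog '[[0,0,0.2,0,0,0,-1],[0,0,0.2,0,0,0,-1],[0,0,0.15,0,0,0,-1],[0,0,0,0,0,0,-1]]'>/dev/null; python3 st.py
```

```text
t 30.55 along 72.74 lat -0.35 z 190.44 mm  f(al -0.1 lat 0.0 z -1.6) T about lat -0.010 w 23.4 yawz [ 0.801  0.599 -0.    -0.   ]
t 31.05 along 72.73 lat -0.33 z 185.96 mm  f(al 0.4 lat 0.4 z -2.0) T about lat 0.009 w 22.8 yawz [ 0.801  0.599 -0.    -0.   ]
t 31.55 along 72.75 lat -0.35 z 180.45 mm  f(al -0.5 lat -0.2 z -2.1) T about lat -0.018 w 22.9 yawz [ 0.801  0.599 -0.    -0.   ]
```

```bash
python3 -m jog '[[0,0,-0.5,0,0,0,-1],[0,0,-1,0,0,0,-1],[0,0,-1.2,0,0,0,-1],[0,0,-0.5,0,0,0,-1],[-1,0,0,0,0,0,-1],[-1,0,0,0,0,0,-1],[-1,0,0,0,0,0,-1],[0,0,0,0,0,0,-1],[0,0,0.5,0,0,0,-1],[0,0,0.4,0,0,0,-1],[0,0,0,0,0,0,-1],[0,0,0,0,0,0,-1]]'>/dev/null; python3 st.py
python3 -m jog '[[0,0,0.15,0,0,0,-1],[0,0,0,0,0,0,-1],[0,0,0,0,0,0,-1]]'>/dev/null; python3 st.py
for i in 1 2 ; do python3 -m jog '[[0,0,0.07,0,0,0,-1],[0,0,0,0,0,0,-1],[0,0,0,0,0,0,-1]]'>/dev/null; python3 st.py;done
```

```text
t 33.05 along 42.93 lat -0.22 z 203.64 mm  f(al 0.3 lat -0.5 z -2.4) T about lat -0.015 w 23.0 yawz [0.8   0.599 0.    0.   ]
t 33.42 along 42.73 lat -0.23 z 202.15 mm  f(al -0.5 lat 0.6 z -2.9) T about lat -0.013 w 22.9 yawz [0.801 0.599 0.    0.   ]
t 33.80 along 42.77 lat -0.25 z 201.42 mm  f(al -0.1 lat 0.5 z -3.1) T about lat 0.014 w 22.9 yawz [ 0.801  0.599 -0.     0.   ]
t 34.17 along 42.76 lat -0.25 z 200.70 mm  f(al 0.8 lat -0.2 z -2.5) T about lat -0.043 w 22.7 yawz [ 0.801  0.599 -0.     0.   ]
```

```bash

for i in 1 2 3 4; do python3 -m jog '[[0,0,0.08,0,0,0,-1],[0,0,0,0,0,0,-1]]'>/dev/null; python3 st.py;done
```

```text
t 34.42 along 42.73 lat -0.29 z 199.85 mm  f(al 0.5 lat 0.2 z -2.3) T about lat -0.007 w 22.9 yawz [ 0.801  0.599 -0.    -0.   ]
t 34.67 along 42.73 lat -0.29 z 199.03 mm  f(al 1.1 lat -0.3 z -2.0) T about lat 0.004 w 22.6 yawz [ 0.801  0.599 -0.    -0.   ]
t 34.92 along 42.74 lat -0.28 z 198.23 mm  f(al 0.5 lat -0.1 z -2.1) T about lat -0.080 w 23.2 yawz [ 0.801  0.599 -0.    -0.   ]
t 35.17 along 42.73 lat -0.29 z 197.43 mm  f(al -0.8 lat 0.4 z -1.9) T about lat -0.059 w 23.0 yawz [ 0.801  0.599 -0.     0.   ]
```

```bash

for i in 1 2 3; do python3 -m jog '[[0,0,0.05,0,0,0,-1],[0,0,0,0,0,0,-1]]'>/dev/null; python3 st.py;done
```

```text
t 35.42 along 42.74 lat -0.25 z 196.98 mm  f(al -0.0 lat 0.2 z -1.9) T about lat -0.016 w 22.7 yawz [ 0.801  0.599 -0.     0.   ]
t 35.67 along 42.68 lat -0.18 z 196.56 mm  f(al -0.2 lat 0.2 z -1.8) T about lat -0.034 w 22.7 yawz [0.801 0.599 0.    0.   ]
t 35.92 along 42.53 lat -0.13 z 196.16 mm  f(al -1.0 lat -0.6 z 1.0) T about lat -0.186 w 23.1 yawz [ 0.801  0.599 -0.     0.   ]
```

```bash

for i in 1 2; do python3 -m jog '[[0,0,0.04,0,0,0,-1],[0,0,0,0,0,0,-1]]'>/dev/null; python3 st.py;done
```

```text
t 36.17 along 42.42 lat -0.06 z 195.85 mm  f(al -2.7 lat -1.3 z 3.0) T about lat -0.476 w 22.9 yawz [ 0.801  0.599 -0.     0.   ]
t 36.42 along 42.30 lat 0.01 z 195.54 mm  f(al -3.5 lat -0.1 z 4.0) T about lat -0.860 w 22.6 yawz [ 0.801  0.599 -0.     0.   ]
```

```bash
python3 -m jog '[[-0.05,0,0.02,0,0,0,-1],[0,0,0,0,0,0,-1],[0,0,0,0,0,0,-1]]'>/dev/null; python3 st.py
python3 -m jog '[[0,0,0.04,0,0,0,-1],[0,0,0,0,0,0,-1]]'>/dev/null; python3 st.py
```

```text
t 36.80 along 42.00 lat -0.02 z 195.29 mm  f(al -4.0 lat -0.3 z 5.3) T about lat -0.776 w 22.8 yawz [0.801 0.599 0.    0.   ]
t 37.05 along 42.70 lat -0.14 z 194.52 mm  f(al -1.1 lat 1.3 z 1.8) T about lat -0.254 w 22.9 yawz [ 0.8    0.599  0.    -0.   ]
```

```bash
python3 - <<'E'
from h import *
from bench import r
import pickle
W=r.camera("wrist");pickle.dump((W,r.read_state()),open("W7.pkl","wb"))
crop(W,(255,110,385,240),"w7c.png",4.6)
S=r.camera("side");crop(S,(340,190,440,320),"s7.png",4.5)
E
python3 st.py
```

```text
t 37.15 along 42.66 lat -0.16 z 194.51 mm  f(al -1.0 lat 1.8 z 1.5) T about lat -0.136 w 22.7 yawz [ 0.8    0.599  0.    -0.   ]
```

View pics/w7c.png

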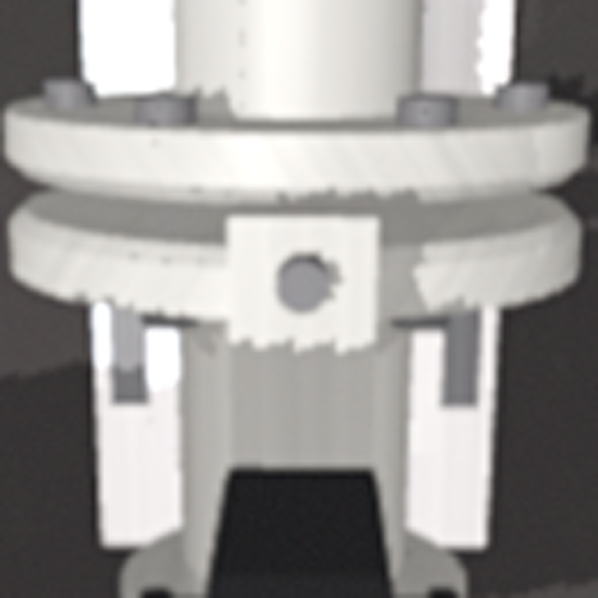

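View pics/s7.png

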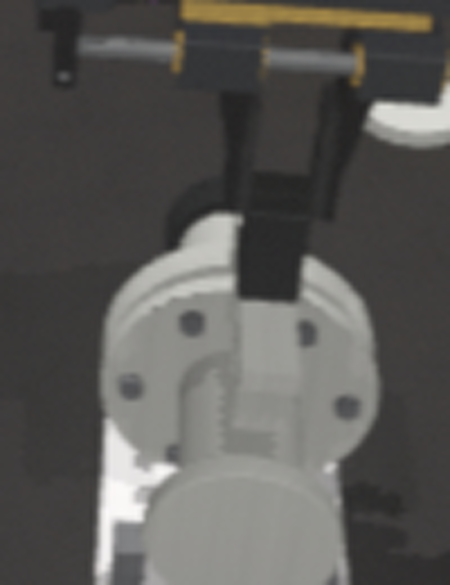

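```bash
python3 -m jog '[[0,0,-0.3,0,0,0,-1],[0,0,-0.6,0,0,0,-1],[0,0,-0.8,0,0,0,-1],[0,0,-0.3,0,0,0,-1],[0,0,0,0,0,0,-1],[0,0,0,0,0,0,-1]]'>/dev/null; python3 st.py
python3 - <<'E'
from h import *
from bench import r
import pickle
W=r.camera("wrist");pickle.dump((W,r.read_state()),open("W8.pkl","wb"))
W4=pickle.load(open("W4.pkl","rb"))[0];W2=pickle.load(open("W7.pkl","rb"))[0]
g=lambda p:cv2.cvtColor(p["frame"],cv2.COLOR_RGB2GRAY).astype(np.float32)
# template match pin subpixel
for n,(y0,y1,x0,x1) in {"pin":(163,180,312,329),"end":(152,162,302,338),"blk":(205,250,295,345)}.items():
    t=g(W4)[y0:y1,x0:x1]
    for m,p in [("W7",W2),("W8",W)]:
        a=cv2.matchTemplate(cv2.resize(g(p)[y0-8:y1+8,x0-8:x1+8],None,fx=8,fy=8,interpolation=cv2.INTER_CUBIC),cv2.resize(t,None,fx=8,fy=8,interpolation=cv2.INTER_CUBIC),cv2.TM_CCOEFF_NORMED)
        _,v,_,l=cv2.minMaxLoc(a);print(n,m,round(v,3),(l[0]/8-8,l[1]/8-8))
crop(W,(255,110,385,240),"w8c.png",4.6)
E
```

```text
t 37.90 along 42.14 lat -0.35 z 214.47 mm  f(al -0.5 lat -0.7 z -1.5) T about lat -0.027 w 22.9 yawz [ 0.801  0.599 -0.    -0.   ]
pin W7 0.988 (0.75, -0.25)
pin W8 0.979 (0.125, 0.0)
end W7 0.86 (1.125, -0.75)
end W8 0.719 (0.5, -0.625)
blk W7 0.672 (-0.375, -0.5)
blk W8 0.668 (0.0, -0.375)
```

View pics/w8c.png

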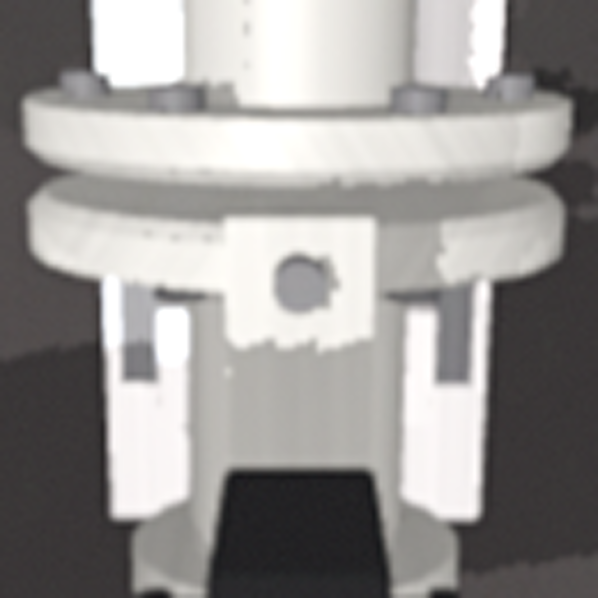

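```bash
python3 -m jog '[[1,0,0,0,0,0,-1],[1,0,0,0,0,0,-1],[1.05,0,0,0,0,0,-1],[0,0,0.4,0,0,0,-1],[0,0,0.4,0,0,0,-1],[0,0,0.4,0,0,0,-1],[0,0,0,0,0,0,-1],[0,0,0,0,0,0,-1]]'>/dev/null; python3 st.py
```

```text
t 38.95 along 72.60 lat -0.20 z 202.68 mm  f(al -0.2 lat 0.6 z -2.1) T about lat -0.040 w 22.9 yawz [0.801 0.599 0.    0.   ]
```

```bash
python3 -m jog '[[0.02,0,0.2,0,0,0,-1],[0,0,0.2,0,0,0,-1],[0,0,0.2,0,0,0,-1],[0,0,0.1,0,0,0,-1],[0,0,0,0,0,0,-1]]'>/dev/null; python3 st.py
python3 -m jog '[[0,0,0.2,0,0,0,-1],[0,0,0.2,0,0,0,-1],[0,0,0.2,0,0,0,-1],[0,0,0.2,0,0,0,-1],[0,0,0,0,0,0,-1]]'>/dev/null; python3 st.py
python3 -m jog '[[0,0,0.2,0,0,0,-1],[0,0,0.2,0,0,0,-1],[0,0,0.2,0,0,0,-1],[0,0,0.2,0,0,0,-1],[0,0,0,0,0,0,-1]]'>/dev/null; python3 st.py
```

```text
t 39.58 along 72.95 lat -0.29 z 195.54 mm  f(al -0.4 lat -0.8 z -1.4) T about lat 0.011 w 22.8 yawz [ 0.801  0.599 -0.    -0.   ]
t 40.20 along 72.92 lat -0.35 z 187.41 mm  f(al 0.1 lat 0.1 z -2.1) T about lat -0.028 w 22.9 yawz [ 0.801  0.599 -0.    -0.   ]
t 40.83 along 72.92 lat -0.36 z 179.42 mm  f(al 0.6 lat 0.2 z -2.8) T about lat -0.076 w 22.8 yawz [ 0.801  0.599 -0.    -0.   ]
```

```bash
python3 -m jog '[[0,0,0.2,0,0,0,-1],[0,0,0.2,0,0,0,-1],[0,0,0.1,0,0,0,-1],[0,0,0,0,0,0,-1]]'>/dev/null; python3 st.py
for i in 1 2; do python3 -m jog '[[0,0,0.05,0,0,0,-1],[0,0,0,0,0,0,-1]]'>/dev/null; python3 st.py; done
```

```text
t 41.33 along 72.91 lat -0.29 z 174.53 mm  f(al 0.1 lat 0.4 z -2.5) T about lat -0.039 w 23.1 yawz [ 0.801  0.599 -0.    -0.   ]
t 41.58 along 72.95 lat -0.24 z 174.09 mm  f(al -0.4 lat -0.4 z -1.2) T about lat 0.012 w 22.8 yawz [0.801 0.599 0.    0.   ]
t 41.83 along 72.92 lat -0.19 z 173.65 mm  f(al 0.5 lat 0.2 z -1.7) T about lat -0.022 w 23.0 yawz [0.801 0.599 0.    0.   ]
```

```bash
for i in 1 2; do python3 -m jog '[[0,0,0.05,0,0,0,-1],[0,0,0,0,0,0,-1]]'>/dev/null; python3 st.py; done
```

```text
t 42.08 along 72.83 lat -0.05 z 173.45 mm  f(al -2.3 lat -0.4 z 2.1) T about lat -0.203 w 22.5 yawz [0.801 0.599 0.    0.   ]
t 42.33 along 72.75 lat 0.11 z 173.31 mm  f(al -2.5 lat -1.0 z 6.6) T about lat -0.397 w 23.0 yawz [0.801 0.599 0.    0.001]
```

```bash
python3 -m jog '[[0,0,-0.08,0,0,0,-1],[0,0,0,0,0,0,-1],[0,0,0,0,0,0,-0.4],[0,0,0,0,0,0,-0.2],[0,0,0,0,0,0,0.2],[0,0,0,0,0,0,0.6],[0,0,0,0,0,0,1],[0,0,0,0,0,0,1],[0,0,0,0,0,0,1],[0,0,0,0,0,0,1]]'; python3 st.py
python3 - <<'E'
from h import *
from bench import r
W=r.camera("wrist");cv2.imwrite("pics/w9.png",W["frame"][:,:,::-1])
E
```

```text
time: 43.58
ee_pos: [0.5111, -0.1205, 0.1734]
eef_rot: [0.801, 0.599, -0.0, 0.0]
ft_force: [0.2, -0.1, 0.6]
width: 0.0838
t 43.58 along 72.94 lat -0.23 z 173.40 mm  f(al -0.0 lat 0.2 z 0.6) T about lat 0.028 w 83.8 yawz [ 0.801  0.599 -0.     0.   ]
```

View pics/w9.png

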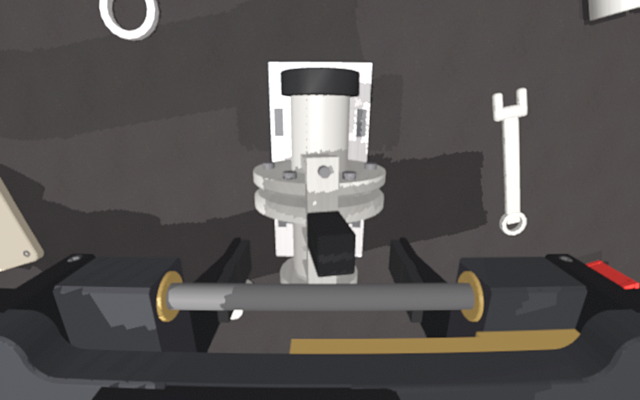

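```bash
python3 -m jog '[[0,0,-0.5,0,0,0,1],[0,0,-1.5,0,0,0,1],[0,0,-3,0,0,0,1],[0,0,-4,0,0,0,1],[0,0,-4,0,0,0,1],[-3,0,0,0,0,0,1],[-3,0,0,0,0,0,1],[0,0,0,0,0,0,1],[0,0,0,0,0,0,1]]'; python3 st.py
python3 - <<'E'
from h import *
from bench import r
W=r.camera("wrist");crop(W,(240,40,400,240),"w10.png",3)
W=r.camera("side");crop(W,(340,180,440,320),"s10.png",4.2)
W=r.camera("top");crop(W,(360,90,500,190),"t10.png",5.5)
E
```

```text
time: 44.75
ee_pos: [0.4945, -0.1773, 0.3042]
eef_rot: [0.8, 0.6, 0.0, 0.0]
ft_force: [-0.1, 0.1, 0.4]
width: 0.0874
t 44.75 along 13.76 lat -0.15 z 304.15 mm  f(al 0.1 lat -0.2 z 0.4) T about lat 0.010 w 87.4 yawz [0.8 0.6 0.  0. ]
```

View pics/w10.png

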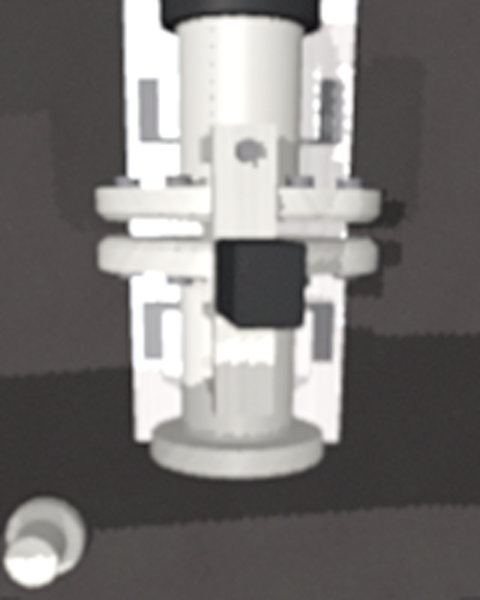

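View pics/s10.png

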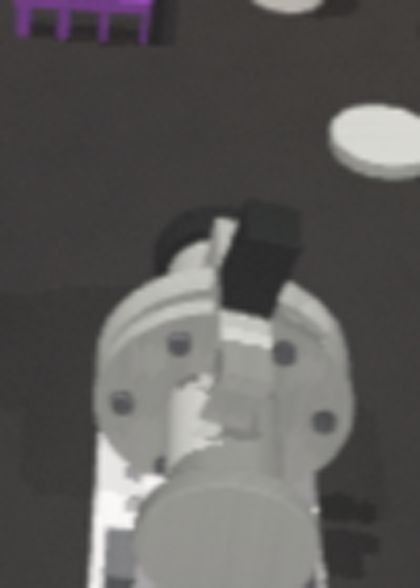

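View pics/t10.png

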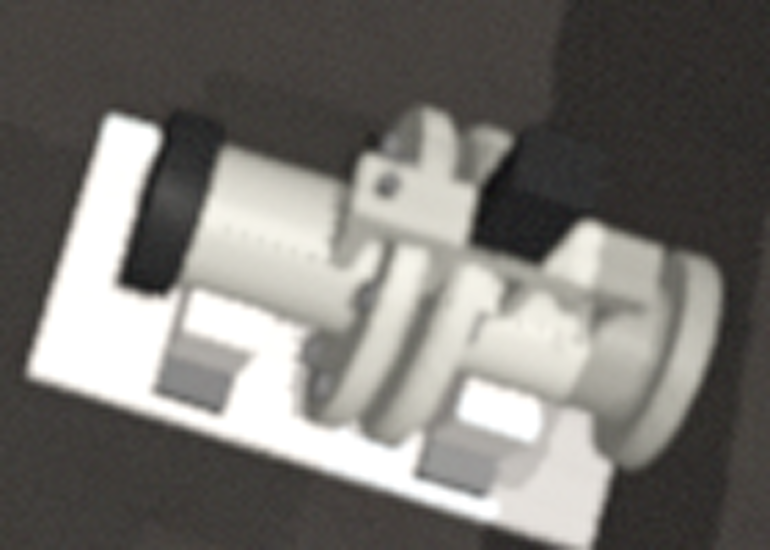

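```bash
python3 -m jog '[[0,0,0,0,0,0,1],[0,0,0,0,0,0,1]]' >/dev/null;python3 - <<'E'
from h import *
from bench import r
import pickle
W=r.camera("wrist");S=r.camera("side");T=r.camera("top");pickle.dump((W,S,T),open("F.pkl","wb"))
crop(W,(290,60,350,190),"w11.png",4.6)
crop(S,(380,220,420,290),"s11.png",8)
crop(T,(410,100,480,160),"t11.png",10)
a,ra=tri((W,(329.3,134.3)),(S,(404.3,233.8)));b,rb=tri((W,(323.3,90)),(T,(430.4,123.3)))
print(a,ra,b,rb)
d=np.array([np.cos(1.285),np.sin(1.285),0]);l=np.array([d[1],-d[0],0]);o=np.array([.49075,-.19054,0])
for X in (a,b): print((X-o)@d*1e3,(X-o)@l*1e3,X[2]*1e3)
E
```

```text
[ 0.52001965 -0.12322492  0.19386721] [np.float64(0.000726117920140586), np.float64(0.0007261179201404936)] [ 0.52629993 -0.08061966  0.15847051] [np.float64(0.000441743749973977), np.float64(0.0004417437499738622)]
72.83635907837264 9.10482902113348 193.8672097343766
115.48398215309285 3.119016061732981 158.47050680809943
```

View pics/w11.png

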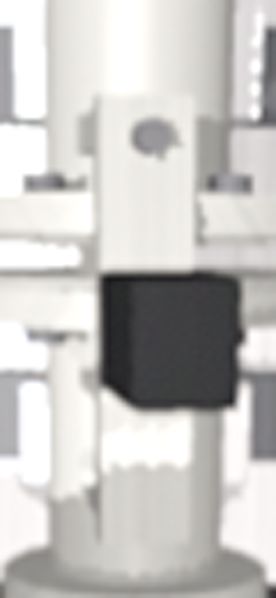

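View pics/s11.png

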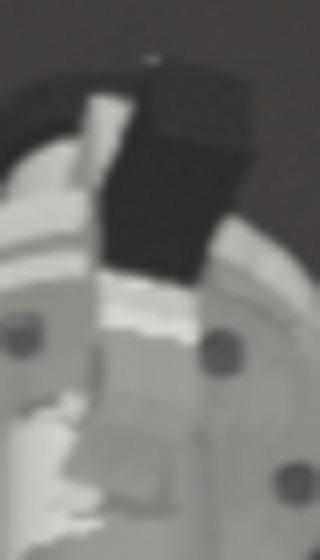

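View pics/t11.png

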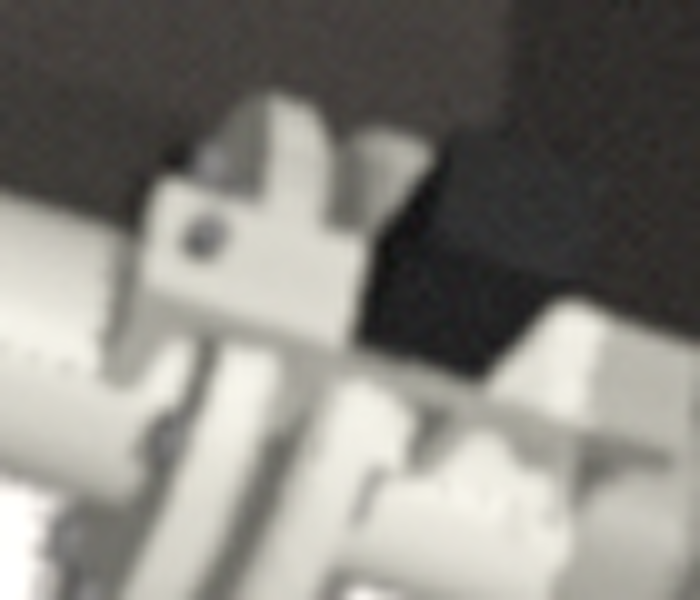

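```bash
cat > fit.py <<'E'
from h import *
import pickle
from scipy.optimize import least_squares
W,S,T=pickle.load(open("F.pkl","rb"))
w=lambda x,y:(290+x/4.6,60+y/4.6)
s=lambda x,y:(380+x/8,220+y/8)
t=lambda x,y:(410+x/10,100+y/10)
# body: origin grip centre, y along d, x = right-hand with z up: x = y cross z = lat
obs=[(W,w(122,277),(-12,14,22)),(W,w(238,277),(12,14,22)),(W,w(236,405),(12,-14,22)),(W,w(130,407),(-12,-14,22)),
(W,w(100,97),(-11,52,-22)),(W,w(194,97),(11,52,-22)),(W,w(152,136),(0,43.5,-15)),
(S,s(102,267),(-12,-14,-22)),(S,s(195,283),(12,-14,-22)),(S,s(250,150),(12,-14,22)),
(T,t(155,180),(11,52,-22)),(T,t(143,292),(-11,52,-22)),(T,t(205,235),(0,43.5,-15))]
d=np.array([np.cos(1.285),np.sin(1.285),0]);l=np.array([d[1],-d[0],0])
B=np.stack([l,d,[0,0,1]],1)
def pose(q): return q[:3],B@Ro.from_rotvec(q[3:6]).as_matrix()
def f(q):
    c,R=pose(q);e=[]
    for p,uv,b in obs:
        k=0 if p is W else 1 if p is S else 2
        e+=list(proj(p,c+R@np.array(b)/1e3)-uv-q[6+2*k:8+2*k])
    return np.r_[e,q[6:]/1.5]
q=least_squares(f,np.r_[[.512,-.12,.177],np.zeros(3),np.zeros(6)],loss="soft_l1").x
c,R=pose(q);print(c,q[3:6],"tilt",np.arccos(R[2,2]),"bias",q[6:].round(1))
print(f(q)[:26].reshape(-1,2).round(1).tolist())
tip=c+R@np.array([0,.015,-.058]);print("tip3",tip,"depth",.145-tip[2])
E
python3 fit.py
```

```text
[ 0.51680121 -0.12244408  0.17275529] [-0.00455121  0.13838951  0.01855488] tilt 0.13846233923569964 bias [ 0.2 -0.1 -0.3  1.4 -0.3  0.3]
[[0.3, -0.3], [0.1, -0.9], [0.4, 0.7], [-0.8, 1.2], [-0.2, 0.1], [0.1, -0.1], [0.0, -0.4], [-0.7, 0.4], [0.5, 0.7], [-0.0, -0.7], [0.5, 0.5], [-0.7, -0.2], [-0.1, -0.1]]
tip3 [ 0.51298979 -0.10604454  0.11526156] depth 0.029738437668230866
```

```bash
python3 -m jog '[[0,0,0,0,0,0,1],[0,0,0,0,0,0,1],[0,0,0,0,0,0,1],[0,0,0,0,0,0,1],[0,0,0,0,0,0,1],[0,0,0,0,0,0,1],[0,0,0,0,0,0,1],[0,0,0,0,0,0,1]]' |head -1;python3 - <<'E'
from h import *
from bench import r
import pickle
W,S,T=pickle.load(open("F.pkl","rb"))
N={"w":r.camera("wrist"),"s":r.camera("side")}
g=lambda p:cv2.resize(cv2.cvtColor(p["frame"],cv2.COLOR_RGB2GRAY).astype(np.float32),None,fx=1,fy=1)
for a,b,(x0,y0,x1,y1) in [(W,N["w"],(308,115,345,152)),(S,N["s"],(388,225,416,260)),(W,N["w"],(305,75,340,115))]:
    up=lambda m:cv2.resize(m,None,fx=10,fy=10,interpolation=cv2.INTER_CUBIC)
    m=cv2.matchTemplate(up(g(b)[y0-4:y1+4,x0-4:x1+4]),up(g(a)[y0:y1,x0:x1]),cv2.TM_CCOEFF_NORMED);_,v,_,l=cv2.minMaxLoc(m);print(v,l[0]/10-4,l[1]/10-4)
E
```

```text
time: 46.3
0.9980637431144714 -0.10000000000000009 -0.2999999999999998
0.9998465180397034 0.0 0.0
0.9968955516815186 -0.10000000000000009 -0.2999999999999998
```

```bash
python3 -c "
from bench import r
print(r.close_job())"
```

```text
the job is handed in; nothing more can be done
None
```

I tried the leaves in order, and leaf 4 (9 mm) was the first to bind. The gauge is left standing in the gap on leaf 3 (7 mm), let go of. I handed the job in at about 46 s; it reports no verdict.

- **Leaves 1 to 3:** each went in without resistance. Leaf 1 went fully home. I stopped leaves 2 and 3 at about 19 mm deep on the trial.
- **Leaf 4:** it bound in the chamfers at up to about 8 N of push. Near the end of that press the reading jumped about 0.8 mm deeper and the force dropped. After lifting, the gauge had not shifted in the grip, so I took it as flex in the grip.
- **Gap width:** I moved leaf 2 sideways in the gap until it touched each face, which gives a gap of about 8.2 mm. My earlier camera estimate was about 6.6 mm. The two disagree, but leaf 3 went in freely, which fits the larger figure.

**Last checks before handing in:**
- **Seating:** leaf 3 was pushed in until the spine sat on the rims, at the same height as leaf 1 had reached. The final picture fit put its tip 29.7 mm below the rims. That is more than the 26 mm that is possible, so I put it down to camera calibration.
- **Lean:** when released, the gauge leaned sideways about 0.14 rad, with estimates from 0.138 to 0.165. That is under the 0.2 limit but more than I had expected. I did not re-grip it to straighten it.
- **At rest:** pictures taken about a second apart showed no movement, and the gripper was well clear above.

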